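# Load the weighed samples and reset the chamber's counter

## Robot

A 6-joint arm with a two-finger parallel gripper is mounted at the origin on the work surface. World frame = base frame: x ahead of the robot, y to its left, z up, the work surface at z = 0. Lengths are in m, angles in degrees, forces in N, time in s.
With the tool pointing down it reaches from about 0.35 to 0.875 m from the base axis. Payload 4.2 kg.
Tool frame: the origin (TCP) lies at the very end of the fingers, on their centre line; the grasp point (between the pads) lies 19 mm behind it; z points along the fingers, y is the line along which they close (so a half turn about z gives the same grasp; the last joint's range is limited). The gripper opens to 87 mm and grips with 3 to 60 N. Pads are 19 mm wide; open, the fingers measure 117 mm over their backs; the gripper's body (75 mm by 190 mm) begins 51 mm behind the grasp point.
Start: joints at [-50.558, 22.042, 0.453, 0, -68.411, -14.817], TCP at [0.26, -0.568, 0.199] pointing down, gripper open.
Joint ranges: [-179.83, 179.83], [-69.29, 118.12], [-61.27, 80.66], [-181.25, 117.63], [-171.15, -9.14], [-177.46, 177.46]. Speed limits (degrees/s): [159.86, 159.86, 180, 180, 180, 180].

## Interface

Orientations are given as a 3x3 rotation matrix whose columns are the frame's x, y, z axes.
In Python, from station import r gives the robot as it stands.
- The arm moves only by the tool jog_arm, never from a script. Its argument "plan" is text: rows parted by semicolons, each of 7 numbers parted by spaces: the shift along the tool's x, y, z normalised to -1 to 1, where 1 is 0.025 m, then the turn, a rotation vector about the tool's x, y, z normalised to -1 to 1, where 1 is 8 degrees, then the closure, from -1 (fully open) to 1 (shut). A call has exactly 10 rows; each row shifts and turns the commanded pose from where the row before left it, along the tool's axes as they then stand; what a row does not reach is not made up. A row lasts 1/10 s, in which the tool goes at most 50 mm and 8.59 degrees, less where a joint would pass 70% of its speed; a pose out of reach is approached as far as the arm can. A call with a number of a shift or a turn outside -1 to 1 is refused whole. A call with a gripper value outside its range is refused whole. The fingers move at their own pace and stop on an object; the grip force is fixed at half the most. Time passes only in rows, so rows that do not move let the fingers close, or fill a call up. It gives the time, the measured TCP pose, the force, the opening and the grip force at its end, in the units of the state.
- r.sense(): the state, without advancing time (a new reading comes with each control period).
- r.capture(name): name is "scene" or "top"; returns (picture, depth): 420x560x3 uint8, red, green, blue; 420x560 float32, m along the optical axis (not along the pixel's ray), 0 where there is no reading.
- r.get_calibration(name): a dict with "mtx" (3x3 intrinsics, pixels), "distortion" ([k1, k2, p1, p2, k3] as OpenCV has them; the pictures are not rectified), "extrinsics" (4x4, takes a point from camera to world coordinates). Camera axes: x right, y up, looking along -z (the intrinsics and any distortion apply to the point x, -y, -z); pixel columns grow to the right and rows downward; lengths in m; the calibration is good to about 2 mm. A picture is of the moment at which its call begins. get_calibration takes no time and is no camera call.
- r.finish_job(): hands the job in; it is judged then, once.
The state is a dict: "time_s": time; "joints": joint angles; "joint_velocities": joint speeds; "effort": joint torques, N m; "tcp_pos": TCP position; "ee_rot": TCP orientation; "wrist_force": force on the tool from outside, world axes, zero at the start; "moment": the same for the moment, N m; "gripper_width": opening from 0.0 (shut) to 1.0 (fully open); "gripper_force": force on a finger pad.
Only numpy, scipy, OpenCV 4.12 (cv2) and the standard library are available. Lean on these libraries where they do the work, as an engineer would, in place of code of your own. Each camera call takes 0.05 s, during which the arm holds its last target. There are 200 camera calls.

## Task

Stand every weighing bottle upright in the blue tray, one to a compartment, then slide the loaded tray fully home into the wooden sample chamber, and only then turn the counter knob on its roof counter-clockwise all the way back to its zero stop. Also tidy the orange-handled scraper away: blade edgewise into the slot of the stand, fully home against the stop, handle resting on the stand's base. Leave the jar, the cup and the adapter where they are.

Things in the scene. Friction and masses are not known exactly. Their poses are not given: they have to be found in the camera images.
- chamber: Sample chamber fixed to the bench: wooden walls, grey roof, 200 mm deep (x), 204 wide (y), 125 high, open at its front (-x). Origin: centre of its footprint on the bench; the tray slides in along +x. Inside 164 mm wide (y -82 to 82), 107 high, the bench as floor (no sill), back wall at x = 80. Home: tray's leading edge on the back wall, tray origin at chamber x = -10, y = 0.
- chamber_mouth (a point): Middle of the lower edge of the chamber's open mouth: chamber x = -100 mm, bench height. Two steel guides 30 mm high flare outward from the mouth's sides by 29 mm, to about 190 mm wide. With the tray home its rear edge is level with the mouth and only its tongue and yellow grip stand outside.
- counter (a joint): Angle of the sample counter's black knob on the chamber's roof, rad: 0 at the hard zero stop, up to 5.2, growing clockwise seen from above; so it is reset by turning counter-clockwise, with regrasps. Stays where left (friction 0.06 N m). At 0 the bar grip lies along the chamber's x axis, white pointer line towards the open front, at the wide red mark of the dial.
- counter_grip (a point): On the knob's vertical axis (chamber x = 5, y = 0) at the height to grip, 163 mm over the bench. The bar grip is 57 mm long, 14 thick; its top is 7 mm higher than this point, the top of the 60 mm disc under it 23 mm lower. The point turns with the knob: x along the bar, away from the white pointer line.
- tray: Loose blue tray 180 mm long (x), 150 wide (y), 350 g; origin: centre of its underside. Floor 4 mm thick; rim and dividers 16 mm high, 3 thick, form 6 compartments, centres x = -59, 0, 59, y = -36, 36, each 56 by 70 mm inside. A tongue at its rear (-x) carries an upright yellow grip. The +x edge goes first into the chamber. Slides on the bench when moved by the grip.
- tray_grip (a point): On the tray's upright yellow grip (30 mm along x, 14 mm thick in y, top 62 mm over the underside): its centre in plan, tray x = -147, y = 0, 45 mm above the underside.
- scraper: Loose flat scraper 160 mm long (x) standing on its long edge, 140 g; origin: centre of its length, on its underside. Orange handle x -80 to 2 mm, 22 wide, 34 high; upright steel blade x 2 to 80 mm, 4 thick (y), 34 high.
- scraper_tip (a point): Leading end of the scraper's blade at its lower edge (scraper x = 80 mm, z = 0).
- stand: Slotted stand fixed to the bench; origin: centre of its underside. Wooden base 200 (x) by 70 (y) by 6 mm, bare for x < 14. On its +x half black cheeks, 49 mm high over the bench, leave an upright slot along x at y = 0, 9 mm wide from x = 30 to 88, open on top and to -x, where it flares to about 20 mm at x = 16. A stop closes it at x = 88.
- stand_stop (a point): Foot of the stop at the slot's end, on the base's top: stand x = 88, y = 0, z = 6 mm. Fully home, the scraper's blade tip touches the stop (scraper origin at stand x = 8 mm), blade edge and handle resting on the base, x axes of scraper and stand alike.
- bottle1: Loose amber weighing bottle with paper label and black stopper, 90 g; 3 to 5 of the five are there. Origin: centre of its underside. Body 44 mm across, 46 high (collar at its top 46 mm across); above it the stopper's round knob, 22 mm across, up to 78 mm: the place to grip, from above.
- bottle2: Loose amber weighing bottle with paper label and black stopper, 90 g; 3 to 5 of the five are there. Origin: centre of its underside. Body 44 mm across, 46 high (collar at its top 46 mm across); above it the stopper's round knob, 22 mm across, up to 78 mm: the place to grip, from above.
- bottle3: Loose amber weighing bottle with paper label and black stopper, 90 g; 3 to 5 of the five are there. Origin: centre of its underside. Body 44 mm across, 46 high (collar at its top 46 mm across); above it the stopper's round knob, 22 mm across, up to 78 mm: the place to grip, from above.
- bottle4: Loose amber weighing bottle with paper label and black stopper, 90 g; 3 to 5 of the five are there. Origin: centre of its underside. Body 44 mm across, 46 high (collar at its top 46 mm across); above it the stopper's round knob, 22 mm across, up to 78 mm: the place to grip, from above.
- bottle5: Loose amber weighing bottle with paper label and black stopper, 90 g; 3 to 5 of the five are there. Origin: centre of its underside. Body 44 mm across, 46 high (collar at its top 46 mm across); above it the stopper's round knob, 22 mm across, up to 78 mm: the place to grip, from above.
- reagent: Bystander: green glass jar 60 mm across, 100 mm high; origin under its centre. Leave alone.
- beaker: Bystander: white cup 70 mm across, 85 mm high; origin under its centre. Leave alone.
- adapter: Bystander: black power adapter 80 x 55 x 40 mm; origin under its centre. Leave alone.
Mind the look-alikes: they are no part of the job. Leave any pink or yellow look-alike of the bottle1 alone.

How it is judged:
By the outcome, as a careful person would: the job done as asked, in the order asked, and still so for the second after the job is handed in, with the robot touching nothing.
Of bottle1, bottle2, bottle3, bottle4, bottle5 only 3 to 5 are there at a start; the rules pass over those that are not, and their reading is None.
At some moment in a run one of bottle1, bottle2, bottle3, bottle4, bottle5, tray, scraper may be knocked a few centimetres aside while the robot is not near it.
It also fails if it takes over 210 s, if anything falls off the work surface, if the arm or the gripper's body presses on something with over 40 N, if the wrist force passes 120 N, or if a joint passes its speed limit or range.

## Working session

There is one attempt and no reset: what is moved stays moved. The work goes in short steps, Python scripts to look and compute and a tool call to move; the robot and the scene stay as the last step left them, time stands still between calls to the robot, and variables do not carry over. Pictures are saved under pics/ and viewed, at most 14 in all, crops included, and the job is handed in when it is done.

Besides the shell and the picture viewer there is one more tool, called after "Call:" as a command line: name --argument value ..., lists and objects as JSON in quotes. jog_arm: Moves the arm, as the interface text tells. Scaled input: -1 to 1 covers 0.025 m each way for a shift and 8 degrees each way for a turn. Its arguments: {"type":"object","properties":{"plan":{"type":"string"}},"required":["plan"]}

```bash
ls; mkdir -p pics; python3 - <<'E'
from station import r
import cv2,numpy as np
s=r.sense();print(s)
for n in("scene","top"):
    p,d=r.capture(n);cv2.imwrite(f"pics/{n}0.png",p[:,:,::-1]);np.savez(f"{n}0.npz",p=p,d=d)
    print(r.get_calibration(n))
E
```

```text
pics
{'time_s': 0.0, 'joints': array([-5.05583504e+01,  2.20895472e+01,  3.78077045e-01, -2.89701691e-02,
       -6.84109486e+01, -1.48173450e+01]), 'joint_velocities': array([ 0.05936002,  0.1056078 , -0.04844647,  0.01983829,  0.0548506 ,
       -0.07059071]), 'effort': array([-3.49155134e-04, -3.90660989e+01,  1.87403870e+01,  4.22002047e+00,
        1.09628981e-02, -1.54421668e-04]), 'tcp_pos': array([ 0.26015765, -0.56754582,  0.19806087]), 'ee_rot': array([[-9.09137108e-01, -4.16495774e-01, -9.94256549e-04],
       [-4.16496950e-01,  9.09135025e-01,  1.94869440e-03],
       [ 9.22904687e-05,  2.18573522e-03, -9.99997607e-01]]), 'wrist_force': array([-0.2430667 ,  0.29260736,  0.27350468]), 'moment': array([-0.0511419 , -0.02170416,  0.00299764]), 'gripper_force': 0.0, 'gripper_width': 0.9975145671444305}
{'mtx': array([[451.20260534,   0.        , 269.49869092],
       [  0.        , 451.20260534, 203.92621461],
       [  0.        ,   0.        ,   1.        ]]), 'distortion': array([-0.08065481,  0.        ,  0.        ,  0.        ,  0.        ]), 'extrinsics': array([[-0.10605483, -0.84271674,  0.5278076 ,  1.12339449],
       [ 0.99435905, -0.09071572,  0.05496117,  0.02755512],
       [ 0.00156375,  0.53065916,  0.84758386,  1.10147185],
       [ 0.        ,  0.        ,  0.        ,  1.        ]])}
{'mtx': array([[408.62645882,   0.        , 287.14202715],
       [  0.        , 408.62645882, 210.7581696 ],
       [  0.        ,   0.        ,   1.        ]]), 'distortion': array([-0.06273575,  0.        ,  0.        ,  0.        ,  0.        ]), 'extrinsics': array([[-0.01320411,  0.99112713, -0.13225987,  0.34437145],
       [-0.99989436, -0.01228402,  0.0077702 , -0.02948868],
       [ 0.00607657,  0.13234849,  0.99118462,  1.31230289],
       [ 0.        ,  0.        ,  0.        ,  1.        ]])}
```

View pics/top0.png

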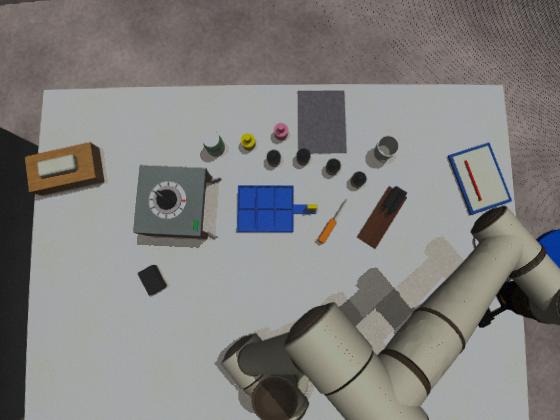

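View pics/scene0.png

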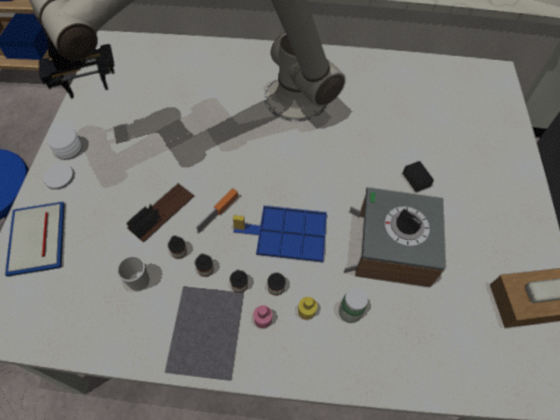

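The candidates for the bottles, in top-view pixels, are the dark-stoppered ones at (273,158), (303,156), (333,166) and (358,179). The look-alikes are pink (281,131) and yellow (248,141), and the green jar is at (213,145). I choose the four amber/black ones. The chamber is at (172,202) with its mouth to the right. The tray is at (266,209) with its grip on the right, the scraper at (330,222) and the stand at (383,215).

```bash
cat > h.py <<'E'
import numpy as np,cv2
from station import r
def cloud(n,d):
    c=r.get_calibration(n);h,w=d.shape
    uv=np.stack(np.meshgrid(np.arange(w),np.arange(h)),-1).reshape(-1,1,2).astype(np.float64)
    q=cv2.undistortPoints(uv,c["mtx"],c["distortion"]).reshape(h,w,2)
    P=np.stack([q[...,0]*d,-q[...,1]*d,-d],-1)
    E=c["extrinsics"];return P@E[:3,:3].T+E[:3,3]
def proj(n,X):
    c=r.get_calibration(n);E=np.linalg.inv(c["extrinsics"]);p=np.atleast_2d(X)@E[:3,:3].T+E[:3,3]
    return cv2.projectPoints(p*[1,-1,-1],np.zeros(3),np.zeros(3),c["mtx"],c["distortion"])[0].reshape(-1,2)
def both(save=None):
    out={}
    for n in("scene","top"):
        p,d=r.capture(n);W=cloud(n,d);ok=d>0
        if save: cv2.imwrite(f"pics/{save}_{n}.png",p[:,:,::-1])
        out[n]=(p,W,cv2.cvtColor(p,cv2.COLOR_RGB2HSV),ok)
    return out
def rect(P):
    (c,s,a)=cv2.minAreaRect((P[:,:2]*1000).astype(np.float32));return np.round(c,1),np.round(s,1),round(a,1)
E
python3 - <<'E'
from h import *
for n in("scene","top"):
    z=np.load(n+"0.npz");p,d=z["p"],z["d"];W=cloud(n,d);H=cv2.cvtColor(p,cv2.COLOR_RGB2HSV)
    x,y,zz=W[...,0],W[...,1],W[...,2];h,s,v=[H[...,i].astype(int) for i in range(3)]
    print(n,"bench z",np.median(zz[(d>0)&(abs(x-.5)<.25)&(abs(y)<.3)]))
    ws=(d>0)&(x>.3)&(x<.85)&(y>-.4)&(y<.55)
    m=ws&(zz>.060)&(zz<.09)&(v<90)&(y<.15)
    N,L,S,C=cv2.connectedComponentsWithStats(m.astype(np.uint8))
    for i in range(1,N):
        if S[i,4]>8:
            P=W[L==i];t=P[P[:,2]>.068];print(" dark",C[i].round(),S[i,4],np.round(np.median(P,0)*1000,1),np.round(t.mean(0)*1000,1) if len(t) else'', 'max',P[:,2].max().round(4))
    m=ws&(h>105)&(h<125)&(s>150)&(y>-.15)&(zz<.04)
    print(" tray",rect(W[m&(zz>.012)&(zz<.03)]),m.sum())
    m=ws&(h>20)&(h<32)&(s>120)&(y<.05)&(y>-.2)&(zz<.08);print(" grip",m.sum(),rect(W[m]) if m.sum() else'')
    m=ws&(h>5)&(h<18)&(s>180)&(v>120)&(y<0);m=m&(zz>.025)&(zz<.05);print(" orange",m.sum(),rect(W[m]),np.median(W[m][:,2]))
    m=ws&(zz>.117)&(zz<.135)&(y>.1);print(" roof",m.sum(),rect(W[m]),np.median(W[m][:,2]))
    m=ws&(zz>.04)&(zz<.06)&(v<80)&(y<-.15);print(" cheeks",m.sum(),rect(W[m]))
    m=ws&(zz>.003)&(zz<.012)&(s>80)&(y<-.15)&(h<20)&(v>30);print(" base",m.sum(),rect(W[m]))
    m=ws&(zz>.15)&(y>.1)&(y<.5);print(" knob",m.sum(),rect(W[m]) if m.sum()>3 else'')
z=np.load("top0.npz")["p"];y=np.load("scene0.npz")["p"]
a=cv2.resize(z[115:245,225:415],None,fx=4,fy=4,interpolation=3)[:,:,::-1]
b=cv2.resize(z[155:245,125:225],None,fx=4,fy=4,interpolation=3);c=cv2.resize(y[175:265,350:450],None,fx=4,fy=4,interpolation=3)
cv2.imwrite("pics/c1.png",a);cv2.imwrite("pics/c2.png",np.hstack([b,c])[:,:,::-1])
E
```

```text
scene bench z 0.0015500856819932185
 dark [174. 240.] 72 [ 620.3 -269.9   76.7] [ 618.7 -270.4   76.8] max 0.0835
 dark [202. 258.] 75 [ 662.2 -189.6   76.6] [ 661.2 -190.3   76.7] max 0.0813
 dark [124. 265.] 96 [ 700.3 -384.8   71.6] [ 702.2 -383.    75.4] max 0.0841
 dark [138. 279.] 81 [ 733.7 -335.2   69.6] [ 730.9 -337.6   74.2] max 0.0845
 dark [238. 275.] 75 [697.2 -94.4  77.1] [695.1 -94.6  77.1] max 0.0811
 dark [276. 277.] 80 [ 6.928e+02 -5.000e-01  7.720e+01] [ 6.919e+02 -6.000e-01  7.720e+01] max 0.0829
 dark [308. 306.] 12 [755.   82.3  66.4] [754.7  81.2  69.4] max 0.0704
 dark [263. 315.] 10 [789.  -20.6  66.3] [786.6 -20.3  70.2] max 0.0719
 tray (array([531.3,  25. ]), array([180.1, 147.1]), 89.1) 3091
 grip 113 (array([ 528. , -118.5]), array([27.6, 12.9]), 86.7)
 orange 0 (array([0., 0.]), array([0., 0.]), 0.0) nan
 roof 5248 (array([540.9, 306.1]), array([202.5, 210.2]), 86.5) 0.12543016926600337
 cheeks 749 (array([ 652.7, -322.7]), array([264.7, 191.6]), 53.1)
 base 796 (array([ 469. , -293.5]), array([142.2, 273.3]), 28.2)
 knob 222 (array([541.7, 312. ]), arr
[... 326 characters left out ...]
[687.7   1.4  77.8] max 0.0871
 dark [334. 163.] 45 [ 656.6 -187.2   77. ] [ 657.5 -188.9   77.1] max 0.0823
 dark [360. 176.] 49 [ 614.5 -265.6   77.3] [ 615.4 -266.2   77.9] max 0.0857
 tray (array([525.9,   4.9]), array([229.7, 146.5]), 89.0) 2638
 grip 54 (array([ 525.2, -115.6]), array([13.1, 26.7]), 0.1)
 orange 153 (array([ 451.5, -163.8]), array([19.1, 78.7]), 57.4) 0.03397810485593067
 roof 4242 (array([540.9, 308.3]), array([203.6, 205.4]), 86.5) 0.12631647568158444
 cheeks 501 (array([ 653.3, -320.9]), array([262.5, 193.9]), 53.8)
 base 785 (array([ 473.7, -308.1]), array([143.8, 234.9]), 28.7)
 knob 109 (array([540.5, 314.6]), array([55.9, 14.2]), 49.6)
  return _methods._mean(a, axis=axis, dtype=dtype,
  ret = ret.dtype.type(ret / rcount)
```

View pics/c1.png

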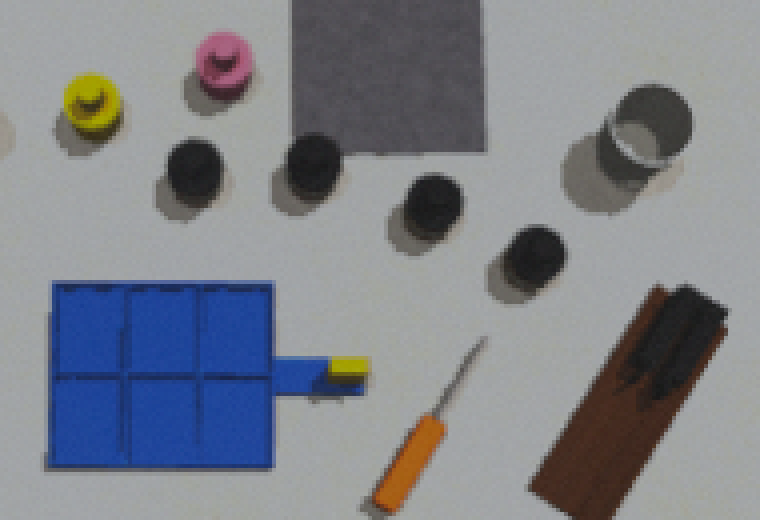

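View pics/c2.png

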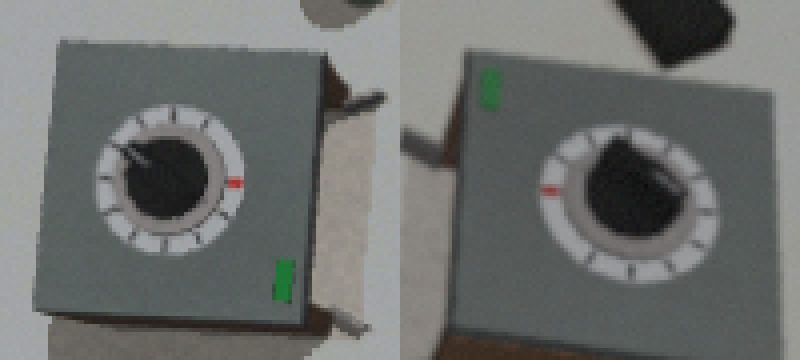

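The crops show four black-stoppered amber bottles, distinct from the pink and yellow ones. The tray grip points to the chamber side opposite the mouth, as it should. The knob's white pointer is up-left in the top view and the red zero mark is on the right (mouth side), so it needs about 217° counter-clockwise. Next come a detector, a move planner and refined stand and scraper poses.

```bash
cat >> h.py <<'E'
def knobs(o):
    res=[]
    for n in o:
        p,W,H,ok=o[n];x,y,z=W[...,0],W[...,1],W[...,2];v=H[...,2]
        m=ok&(z>.068)&(z<.095)&(v<90)&(y<.16)&(y>-.33)&(x>.35)&(x<.85)
        N,L,S,C=cv2.connectedComponentsWithStats(m.astype(np.uint8))
        res+=[(n,*np.round(W[L==i].mean(0)*1000,1),S[i,4]) for i in range(1,N) if S[i,4]>20]
    return res
def mv(x,y,z,yaw):
    "target TCP mm; yaw=deg of tool x axis in world"
    s=r.sense();R=s["ee_rot"];p=s["tcp_pos"]*1000
    y0=np.degrees(np.arctan2(R[1,0],R[0,0]));a=np.radians(yaw)
    Rt=np.array([[np.cos(a),np.sin(a),0],[np.sin(a),-np.cos(a),0],[0,0,-1]])
    d=np.array([x,y,z])-p
    from scipy.spatial.transform import Rotation as Q
    print("t",round(s["time_s"],2),"tcp",p.round(1),"yaw",round(y0,1),"w",round(s["gripper_width"],3),
      "| now-frame units",(R.T@d/25).round(2),"final-frame units",(Rt.T@d/25).round(2),"rotvec units",np.round(np.degrees(Q.from_matrix(R.T@Rt).as_rotvec())/8,2))
E
python3 - <<'E'
from h import *
for n in("scene","top"):
    z=np.load(n+"0.npz");p,d=z["p"],z["d"];W=cloud(n,d);H=cv2.cvtColor(p,cv2.COLOR_RGB2HSV)
    x,y,zz=W[...,0],W[...,1],W[...,2];h,s,v=[H[...,i].astype(int) for i in range(3)]
    ws=(d>0)
    m=ws&(h>100)&(h<125)&(s>120)&(y>-.055)&(y<.2)&(x>.4)&(x<.65);print(n,"tray",rect(W[m&(zz>.012)&(zz<.03)]))
    m=ws&(h<20)&(s>140)&(v>100)&(y<-.08)&(y>-.24)&(x>.38)&(x<.56)&(zz>.024)&(zz<.045);print(" orange",m.sum(),rect(W[m]),W[m].mean(0))
    m=ws&(y<-.12)&(y>-.27)&(x>.4)&(x<.62)&(zz>.025)&(zz<.045)&(s<110)
    if m.sum():
        P=W[m];print(" blade",m.sum(),P.mean(0),rect(P))
    q=ws&(y<-.2)&(y>-.42)&(x>.38)&(x<.63)
    m=q&(zz>.042)&(zz<.06)&(np.hypot(x-.618,y+.268)>.04)&(x<.61);print(" cheeks",m.sum(),rect(W[m]),W[m].mean(0))
    m=q&(zz>.0035)&(zz<.015)&(h<25)&(s>90);print(" base",m.sum(),rect(W[m]))
print(knobs({n:(np.load(n+"0.npz")["p"],cloud(n,np.load(n+"0.npz")["d"]),cv2.cvtColor(np.load(n+"0.npz")["p"],cv2.COLOR_RGB2HSV),np.load(n+"0.npz")["d"]>0) for n in("scene","top")}))
mv(617,-268,180,180)
E
```

```text
scene tray (array([530.7,  31.5]), array([169.4, 148.8]), 89.0)
 orange 154 (array([ 456.4, -166.6]), array([18.1, 78. ]), 58.8) [ 0.45656965 -0.16627722  0.03382151]
 blade 123 [ 0.50545896 -0.20029284  0.03304899] (array([ 529.4, -179.8]), array([ 80.8, 226.8]), 59.3)
 cheeks 391 (array([ 544.3, -381.3]), array([45.6, 86.8]), 57.0) [ 0.54896988 -0.3822669   0.04859223]
 base 712 (array([ 499.2, -347.9]), array([ 64.8, 193.7]), 56.8)
top tray (array([526.9,  32.4]), array([175.2, 147.7]), 89.2)
 orange 166 (array([ 451.3, -164. ]), array([20.4, 79.4]), 57.1) [ 0.45110638 -0.16367592  0.03398529]
 blade 70 [ 0.53892795 -0.21912544  0.03502607] (array([ 529.8, -182.7]), array([ 76.5, 224.6]), 57.6)
 cheeks 274 (array([ 544.2, -377.3]), array([42. , 84.6]), 56.3) [ 0.54870107 -0.38013189  0.04880383]
 base 751 (array([ 494.5, -344.8]), array([ 67.3, 194.2]), 55.7)
[('scene', np.float64(618.7), np.float64(-270.4), np.float64(76.8), np.int32(58)), ('scene', np.float64(661.2), np.float64(-190.3), np.float64(76.7), np.int32(63)), ('scene', np.float64(695.1), np.float64(-94.6), np.float64(77.1), np.int32(62)), ('scene', np.float64(691.9), np.float64(-0.6), np.float64(77.2), np.int32(68)), ('top', np.float64(691.5), np.float64(-93.8), np.float64(77.6), np.int32(43)), ('top', np.float64(687.7), np.float64(1.4), np.float64(77.8), np.int32(40)), ('top', np.float64(657.5), np.float64(-188.9), np.float64(77.1), np.int32(40)), ('top', np.float64(615.4), np.float64(-266.2), np.float64(77.9), np.int32(40))]
t 0.1 tcp [ 260.2 -567.6  198.2] yaw -155.4 w 0.999 | now-frame units [-17.97   4.95   0.73] final-frame units [-14.27  11.98   0.73] rotvec units [ 0.01 -0.    3.08]
```

Call:
jog_arm --plan "0 0 0 0 0 0.77 0; 0 0 0 0 0 0.77 0; 0 0 0 0 0 0.77 0; 0 0 0 0 0 0.77 0; -0.89 0.75 0 0 0 0 0; -0.89 0.75 0 0 0 0 0; -0.89 0.75 0 0 0 0 0; -0.89 0.75 0 0 0 0 0; -0.89 0.75 0 0 0 0 0; -0.89 0.75 0 0 0 0 0"

```text
time_s: 1.1
tcp_pos: [0.3946, -0.4546, 0.1986]
ee_rot: [[-1.0, 0.0, -0.001], [0.0, 1.0, 0.001], [0.001, 0.001, -1.0]]
wrist_force: [-0.2, -0.0, 0.6]
gripper_width: 0.501
gripper_force: 0.0
```

Call:
jog_arm --plan "-0.89 0.75 0 0 0 0 0; -0.89 0.75 0 0 0 0 0; -0.89 0.75 0 0 0 0 0; -0.89 0.75 0 0 0 0 0; -0.89 0.75 0 0 0 0 0; -0.89 0.75 0 0 0 0 0; -0.89 0.75 0 0 0 0 0; -0.89 0.75 0 0 0 0 0; -0.89 0.75 0 0 0 0 0; -0.89 0.75 0.5 0 0 0 0"

```text
time_s: 2.1
tcp_pos: [0.6182, -0.2677, 0.1879]
ee_rot: [[-1.0, -0.0, 0.003], [-0.0, 1.0, -0.001], [-0.003, -0.001, -1.0]]
wrist_force: [-0.0, -0.2, -0.8]
gripper_width: 0.502
gripper_force: 0.0
```

```bash
python3 -c "
from h import *
print(*knobs(both('a')),sep='\n')
mv(617,-268,54,180)"
```

```text
('scene', np.float64(618.5), np.float64(-270.6), np.float64(77.2), np.int32(56))
('scene', np.float64(661.2), np.float64(-190.5), np.float64(77.2), np.int32(61))
('scene', np.float64(695.3), np.float64(-94.8), np.float64(77.2), np.int32(61))
('scene', np.float64(691.9), np.float64(-0.4), np.float64(77.3), np.int32(64))
('top', np.float64(688.0), np.float64(1.6), np.float64(77.7), np.int32(39))
('top', np.float64(615.1), np.float64(-265.9), np.float64(77.6), np.int32(42))
t 2.2 tcp [ 617.6 -265.3  183.5] yaw -179.8 w 0.499 | now-frame units [ 0.   -0.12  5.18] final-frame units [ 0.02 -0.11  5.18] rotvec units [ 0.01 -0.03  0.02]
```

Call:
jog_arm --plan "0 -0.1 0.88 0 0 0 0; 0 0 0.88 0 0 0 0; 0 0 0.88 0 0 0 0; 0 0 0.88 0 0 0 0; 0 0 0.88 0 0 0 0; 0 0 0.88 0 0 0 0; 0 0 0 0 0 0 0; 0 0 0 0 0 0 1; 0 0 0 0 0 0 1; 0 0 0 0 0 0 1"

```text
time_s: 3.2
tcp_pos: [0.6174, -0.271, 0.0563]
ee_rot: [[-1.0, 0.0, 0.003], [0.0, 1.0, -0.001], [-0.003, -0.001, -1.0]]
wrist_force: [0.9, -0.4, 0.3]
gripper_width: 0.306
gripper_force: 0.0
```

Call:
jog_arm --plan "0 0 0 0 0 0 1; 0 0 -0.5 0 0 0 1; 0 0 -0.9 0 0 0 1; 0 0 -0.9 0 0 0 1; 0 0 -0.9 0 0 0 1; 0 0 -0.9 0 0 0 1; 0 0 0 0 0 0 1; 0 0 0 0 0 0 1; 0 0 0 0 0 0 1; 0 0 0 0 0 0 1"

```text
time_s: 4.2
tcp_pos: [0.6159, -0.2705, 0.156]
ee_rot: [[-1.0, 0.0, -0.002], [0.0, 1.0, 0.001], [0.002, 0.001, -1.0]]
wrist_force: [0.2, 0.1, -0.6]
gripper_width: 0.008
gripper_force: 0.0
```

```bash
cat >> h.py <<'E'
def tray(o):
    for n in o:
        p,W,H,ok=o[n];x,y,z=W[...,0],W[...,1],W[...,2];h,s,v=[H[...,i].astype(int) for i in range(3)]
        b=ok&(h>100)&(h<125)&(s>120)&(x>.4)&(x<.65)&(z<.03)
        m=b&(y>-.055)&(z>.012)&(y<.2)
        g=ok&(h>20)&(h<32)&(s>120)&(y<.3)&(y>-.2)&(x<.65)&(x>.4)&(z>.055)&(z<.075)
        print(n,"tray",rect(W[m]) if m.sum()>9 else'',"grip",rect(W[g]) if g.sum()>4 else'',g.sum())
E
python3 -c "
from h import *
o=both('b');print(*knobs(o),sep='\n');tray(o)
mv(492.5,-29,156,180)"
```

```text
('scene', np.float64(618.2), np.float64(-270.7), np.float64(76.8), np.int32(59))
('scene', np.float64(661.0), np.float64(-190.0), np.float64(76.9), np.int32(61))
('scene', np.float64(695.3), np.float64(-94.7), np.float64(77.0), np.int32(63))
('scene', np.float64(691.7), np.float64(-0.8), np.float64(77.7), np.int32(62))
('top', np.float64(687.7), np.float64(1.4), np.float64(78.0), np.int32(40))
('top', np.float64(614.4), np.float64(-265.3), np.float64(77.9), np.int32(37))
scene tray (array([531. ,  31.1]), array([149.6, 171.9]), 0.1) grip (array([ 528.1, -118.4]), array([27.3, 10.1]), 88.7) 49
top tray (array([526.6,  45.2]), array([149.7, 146.8]), 89.0) grip  0
t 4.3 tcp [ 616.1 -270.6  156.1] yaw 180.0 w 0.008 | now-frame units [4.95 9.66 0.02] final-frame units [4.94 9.66 0.  ] rotvec units [ 0.   -0.01 -0.  ]
```

Call:
jog_arm --plan "0 0.1 0 0 0 0 0; 0 0 0 0 0 0 0; 0 0 0 0 0 0 0; 0 0 0 0 0 0 0; 0 0 0.86 0 0 0 0; 0 0 0.86 0 0 0 0; 0 0 0.86 0 0 0 0; 0 0 0.86 0 0 0 0; 0 0 0.86 0 0 0 0; 0 0 0 0 0 0 0"

```text
time_s: 5.3
tcp_pos: [0.614, -0.2675, 0.0461]
ee_rot: [[-1.0, 0.001, -0.007], [0.001, 1.0, 0.002], [0.007, 0.002, -1.0]]
wrist_force: [0.3, 0.1, -0.0]
gripper_width: 0.5
gripper_force: 0.0
```

Call:
jog_arm --plan "0 0 0 0 0 0 1; 0 0 0 0 0 0 1; 0 0 0 0 0 0 1; 0 0 0 0 0 0 1; 0 0 0 0 0 0 1; 0 0 0 0 0 0 1; 0 0 0 0 0 0 1; 0 0 0 0 0 0 1; 0 0 0 0 0 0 1; 0 0 -0.2 0 0 0 1"

```text
time_s: 6.3
tcp_pos: [0.6156, -0.2678, 0.0537]
ee_rot: [[-1.0, 0.001, -0.002], [0.001, 1.0, 0.001], [0.002, 0.001, -1.0]]
wrist_force: [-0.1, 0.3, -1.2]
gripper_width: 0.227
gripper_force: 30.0
```

Call:
jog_arm --plan "0 0 -0.6 0 0 0 1; 0 0 -0.9 0 0 0 1; 0 0 -0.9 0 0 0 1; 0 0 -0.9 0 0 0 1; 0 0 -0.7 0 0 0 1; 0 0 -0.1 0 0 0 1; 0 0 0 0 0 0 1; 0 0 0 0 0 0 1; 0 0 0 0 0 0 1; 0 0 0 0 0 0 1"

```text
time_s: 7.3
tcp_pos: [0.616, -0.2681, 0.156]
ee_rot: [[-1.0, 0.0, -0.002], [0.0, 1.0, 0.001], [0.002, 0.001, -1.0]]
wrist_force: [-0.2, 0.4, -1.3]
gripper_width: 0.226
gripper_force: 30.0
```

```bash
python3 -c "
from h import *
mv(492.5,-29,156,180)"
```

```text
t 7.3 tcp [ 616.  -268.1  156. ] yaw 180.0 w 0.226 | now-frame units [4.94 9.56 0.01] final-frame units [ 4.94  9.56 -0.  ] rotvec units [ 0.   -0.01 -0.  ]
```

Call:
jog_arm --plan "0.25 0.48 0 0 0 0 1; 0.47 0.9 0 0 0 0 1; 0.47 0.9 0 0 0 0 1; 0.47 0.9 0 0 0 0 1; 0.47 0.9 0 0 0 0 1; 0.47 0.9 0 0 0 0 1; 0.47 0.9 0 0 0 0 1; 0.47 0.9 0 0 0 0 1; 0.47 0.9 0 0 0 0 1; 0.47 0.9 0 0 0 0 1"

```text
time_s: 8.3
tcp_pos: [0.5032, -0.0524, 0.1571]
ee_rot: [[-1.0, 0.0, -0.0], [0.0, 1.0, 0.0], [0.0, 0.0, -1.0]]
wrist_force: [-0.4, 0.8, -0.1]
gripper_width: 0.222
gripper_force: 30.0
```

Call:
jog_arm --plan "0.36 0.7 0 0 0 0 1; 0.1 0.28 0 0 0 0 1; 0 0 0 0 0 0 1; 0 0 0 0 0 0 1; 0 0 0.5 0 0 0 1; 0 0 0.9 0 0 0 1; 0 0 0.9 0 0 0 1; 0 0 0.7 0 0 0 1; 0 0 0.4 0 0 0 1; 0 0 0.2 0 0 0 1"

```text
time_s: 9.3
tcp_pos: [0.4929, -0.0299, 0.0662]
ee_rot: [[-1.0, 0.001, -0.002], [0.001, 1.0, -0.001], [0.002, -0.001, -1.0]]
wrist_force: [-0.1, 0.2, -1.2]
gripper_width: 0.23
gripper_force: 30.0
```

```bash
python3 -c "
from h import *
o=both('c');print(*knobs(o),sep='\n');tray(o)
mv(492.5,-29,53,180)
cv2.imwrite('pics/c3.png',np.hstack([cv2.resize(o[n][0][a:a+100,b:b+130],None,fx=3,fy=3,interpolation=3) for n,a,b in(('top',160,210),('scene',180,210))])[:,:,::-1])"
```

```text
('scene', np.float64(497.0), np.float64(-31.6), np.float64(86.8), np.int32(75))
('scene', np.float64(661.4), np.float64(-190.1), np.float64(77.3), np.int32(61))
('scene', np.float64(694.9), np.float64(-94.6), np.float64(77.2), np.int32(62))
('scene', np.float64(691.9), np.float64(-0.4), np.float64(77.5), np.int32(66))
('top', np.float64(691.7), np.float64(-94.0), np.float64(78.6), np.int32(42))
('top', np.float64(687.6), np.float64(1.4), np.float64(78.3), np.int32(40))
('top', np.float64(657.2), np.float64(-188.8), np.float64(78.0), np.int32(39))
scene tray (array([530.5,  32.1]), array([169.2, 149.9]), 88.4) grip (array([ 527.5, -118.5]), array([13.6, 27.8]), 0.9) 49
top tray (array([525.8,  31.9]), array([173.5, 146.6]), 89.5) grip  0
t 9.4 tcp [493.2 -29.6  66.8] yaw 180.0 w 0.226 | now-frame units [0.03 0.02 0.55] final-frame units [0.03 0.02 0.55] rotvec units [-0.   -0.01 -0.01]
```

View pics/c3.png

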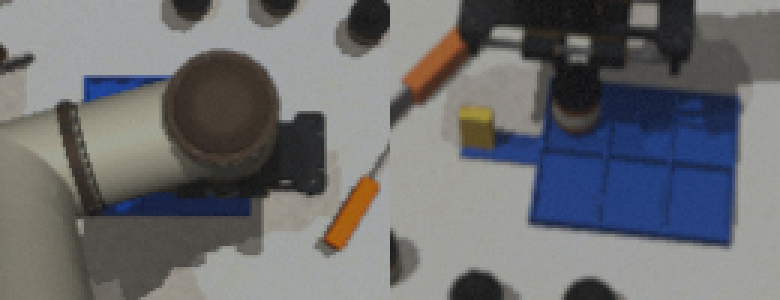

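The gripper holds the bottle over the tray's near-right compartment, at scene-crop (575,115). I'll release it there.

Call:
jog_arm --plan "0 0 0.3 0 0 0 1; 0 0 0.2 0 0 0 1; 0 0 0 0 0 0 1; 0 0 0 0 0 0 1; 0 0 0 0 0 0 0; 0 0 0 0 0 0 0; 0 0 0 0 0 0 0; 0 0 0 0 0 0 0; 0 0 -0.5 0 0 0 0; 0 0 -0.9 0 0 0 0"

```text
time_s: 10.4
tcp_pos: [0.4916, -0.0294, 0.0885]
ee_rot: [[-1.0, 0.001, -0.004], [0.001, 1.0, -0.001], [0.004, -0.001, -1.0]]
wrist_force: [0.8, -0.2, -1.3]
gripper_width: 0.499
gripper_force: 0.0
```

Call:
jog_arm --plan "0 0 -0.9 0 0 0 0; 0 0 -0.9 0 0 0 0; -0.8 -0.77 -0.9 0 0 0 0; -0.8 -0.77 0 0 0 0 0; -0.8 -0.77 0 0 0 0 0; -0.8 -0.77 0 0 0 0 0; -0.8 -0.77 0 0 0 0 0; -0.8 -0.77 0 0 0 0 0; -0.8 -0.77 0 0 0 0 0; -0.8 -0.77 0 0 0 0 0"

```text
time_s: 11.4
tcp_pos: [0.6536, -0.184, 0.1568]
ee_rot: [[-1.0, 0.0, -0.001], [0.0, 1.0, 0.0], [0.001, 0.0, -1.0]]
wrist_force: [0.4, 0.0, -0.0]
gripper_width: 0.501
gripper_force: 0.0
```

Call:
jog_arm --plan "-0.3 -0.26 0 0 0 0 0; 0 0 0 0 0 0 0; 0 0 0 0 0 0 0; 0 0 0.7 0 0 0 0; 0 0 0.9 0 0 0 0; 0 0 0.9 0 0 0 0; 0 0 0 0 0 0 0; 0 0 0 0 0 0 0; 0 0 0 0 0 0 0; 0 0 0 0 0 0 0"

```text
time_s: 12.4
tcp_pos: [0.6614, -0.1896, 0.0965]
ee_rot: [[-1.0, -0.0, 0.003], [-0.0, 1.0, -0.0], [-0.003, -0.0, -1.0]]
wrist_force: [0.5, 1.1, 0.7]
gripper_width: 0.502
gripper_force: 0.0
```

```bash
python3 -c "
from h import *
o=both('d');print(*knobs(o),sep='\n');tray(o)
mv(659.2,-189.5,50,180)"
```

```text
('scene', np.float64(660.5), np.float64(-190.8), np.float64(77.0), np.int32(67))
('scene', np.float64(694.6), np.float64(-94.6), np.float64(77.2), np.int32(69))
('scene', np.float64(692.1), np.float64(-0.3), np.float64(77.1), np.int32(63))
('top', np.float64(691.4), np.float64(-93.1), np.float64(77.8), np.int32(40))
('top', np.float64(654.6), np.float64(-189.0), np.float64(77.7), np.int32(29))
scene tray (array([531.7,  30. ]), array([169.8, 149.3]), 89.0) grip (array([ 529.1, -117.1]), array([13.9, 23.8]), 10.7) 35
top tray (array([526.7,  93.1]), array([ 52.4, 145.8]), 89.1) grip (array([ 525.1, -116.4]), array([24.9, 13.3]), 89.0) 45
t 12.5 tcp [ 661.1 -189.7   95.9] yaw 180.0 w 0.502 | now-frame units [0.08 0.01 1.84] final-frame units [0.07 0.01 1.84] rotvec units [-0.    0.01 -0.  ]
```

Call:
jog_arm --plan "0.06 0 0.7 0 0 0 0; 0 0 0.7 0 0 0 0; 0 0 0.35 0 0 0 0; 0 0 0.1 0 0 0 0; 0 0 0 0 0 0 0; 0 0 0 0 0 0 1; 0 0 0 0 0 0 1; 0 0 0 0 0 0 1; 0 0 0 0 0 0 1; 0 0 0 0 0 0 1"

```text
time_s: 13.5
tcp_pos: [0.6593, -0.1898, 0.0489]
ee_rot: [[-1.0, 0.0, 0.001], [0.0, 1.0, -0.0], [-0.001, -0.0, -1.0]]
wrist_force: [-0.1, 0.6, 1.7]
gripper_width: 0.235
gripper_force: 30.0
```

Call:
jog_arm --plan "0 0 0 0 0 0 1; 0 0 0 0 0 0 1; 0 0 0 0 0 0 1; 0 0 -0.4 0 0 0 1; 0 0 -0.9 0 0 0 1; 0 0 -0.9 0 0 0 1; 0 0 -0.9 0 0 0 1; 0 0 -0.9 0 0 0 1; 0 0 -0.3 0 0 0 1; 0 0 0 0 0 0 1"

```text
time_s: 14.5
tcp_pos: [0.6595, -0.1898, 0.1571]
ee_rot: [[-1.0, 0.0, 0.002], [0.0, 1.0, 0.0], [-0.002, 0.0, -1.0]]
wrist_force: [0.6, -0.4, -0.5]
gripper_width: 0.233
gripper_force: 30.0
```

```bash
python3 -c "
from h import *
mv(564.5,-29.5,156,180)"
```

```text
t 14.5 tcp [ 659.5 -189.8  157.1] yaw 180.0 w 0.233 | now-frame units [3.8  6.41 0.03] final-frame units [3.8  6.41 0.04] rotvec units [ 0.    0.02 -0.  ]
```

Call:
jog_arm --plan "0.3 0.5 0 0 0 0 1; 0.5 0.85 0 0 0 0 1; 0.5 0.85 0 0 0 0 1; 0.5 0.85 0 0 0 0 1; 0.5 0.85 0 0 0 0 1; 0.5 0.85 0 0 0 0 1; 0.5 0.85 0 0 0 0 1; 0.4 0.6 0 0 0 0 1; 0.1 0.21 0 0 0 0 1; 0 0 0 0 0 0 1"

```text
time_s: 15.5
tcp_pos: [0.5635, -0.0291, 0.1551]
ee_rot: [[-1.0, -0.001, -0.002], [-0.001, 1.0, -0.0], [0.002, -0.0, -1.0]]
wrist_force: [0.4, -0.5, -0.8]
gripper_width: 0.236
gripper_force: 30.0
```

Call:
jog_arm --plan "0 0 0 0 0 0 1; 0 0 0 0 0 0 1; 0 0 0.5 0 0 0 1; 0 0 0.9 0 0 0 1; 0 0 0.9 0 0 0 1; 0 0 0.7 0 0 0 1; 0 0 0.4 0 0 0 1; 0 0 0.2 0 0 0 1; 0 0 0 0 0 0 1; 0 0 0 0 0 0 1"

```text
time_s: 16.5
tcp_pos: [0.5648, -0.0295, 0.0665]
ee_rot: [[-1.0, 0.0, 0.001], [0.0, 1.0, 0.0], [-0.001, 0.0, -1.0]]
wrist_force: [0.5, 0.8, -0.7]
gripper_width: 0.236
gripper_force: 30.0
```

```bash
python3 -c "
from h import *
o=both('e');print(*knobs(o),sep='\n');tray(o)
mv(564.5,-29.5,53,180)"
```

```text
('scene', np.float64(572.1), np.float64(-28.3), np.float64(82.6), np.int32(48))
('scene', np.float64(695.2), np.float64(-94.5), np.float64(77.4), np.int32(63))
('scene', np.float64(692.2), np.float64(-0.6), np.float64(76.9), np.int32(69))
('top', np.float64(691.8), np.float64(-93.6), np.float64(78.0), np.int32(42))
('top', np.float64(490.9), np.float64(-29.4), np.float64(81.6), np.int32(43))
scene tray (array([531.6,  31.8]), array([169.5, 149.9]), 88.7) grip  2
top tray (array([504.6,  31.8]), array([173.6, 103.1]), 89.2) grip (array([ 525.3, -116.4]), array([25.2, 13.6]), 89.5) 45
t 16.6 tcp [564.8 -29.3  66.8] yaw 180.0 w 0.229 | now-frame units [ 0.01 -0.01  0.55] final-frame units [ 0.01 -0.01  0.55] rotvec units [ 0.    0.01 -0.  ]
```

Call:
jog_arm --plan "0 0 0.3 0 0 0 1; 0 0 0.2 0 0 0 1; 0 0 0 0 0 0 1; 0 0 0 0 0 0 1; 0 0 0 0 0 0 0; 0 0 0 0 0 0 0; 0 0 0 0 0 0 0; 0 0 0 0 0 0 0; 0 0 -0.5 0 0 0 0; 0 0 -0.9 0 0 0 0"

```text
time_s: 17.6
tcp_pos: [0.5629, -0.0297, 0.088]
ee_rot: [[-1.0, 0.0, -0.004], [0.0, 1.0, -0.001], [0.004, -0.001, -1.0]]
wrist_force: [0.6, 0.4, -0.7]
gripper_width: 0.497
gripper_force: 0.0
```

Call:
jog_arm --plan "0 0 -0.9 0 0 0 0; 0 0 -0.9 0 0 0 0; -0.5 -0.25 -0.9 0 0 0 0; -0.85 -0.43 0 0 0 0 0; -0.85 -0.43 0 0 0 0 0; -0.85 -0.43 0 0 0 0 0; -0.85 -0.43 0 0 0 0 0; -0.85 -0.43 0 0 0 0 0; -0.4 -0.2 0 0 0 0 0; 0 0 0 0 0 0 0"

```text
time_s: 18.6
tcp_pos: [0.6938, -0.0953, 0.1561]
ee_rot: [[-1.0, 0.001, 0.001], [0.001, 1.0, -0.0], [-0.001, -0.0, -1.0]]
wrist_force: [-0.1, 0.4, 0.0]
gripper_width: 0.502
gripper_force: 0.0
```

```bash
python3 -c "
from h import *
o=both('f');print(*knobs(o),sep='\n');tray(o)
mv(692.5,-94,50,180)"
```

```text
('scene', np.float64(495.4), np.float64(-31.9), np.float64(80.1), np.int32(59))
('scene', np.float64(694.4), np.float64(-94.8), np.float64(77.1), np.int32(70))
('scene', np.float64(691.2), np.float64(-0.6), np.float64(77.3), np.int32(70))
('top', np.float64(691.7), np.float64(-93.8), np.float64(77.9), np.int32(42))
('top', np.float64(687.8), np.float64(1.4), np.float64(77.5), np.int32(40))
('top', np.float64(562.0), np.float64(-30.2), np.float64(81.1), np.int32(44))
('top', np.float64(490.9), np.float64(-29.4), np.float64(81.8), np.int32(43))
scene tray (array([531.2,  32. ]), array([167.4, 149.4]), 88.8) grip  0
top tray (array([525.5, -21.3]), array([149.3,  61.4]), 1.6) grip (array([ 524.9, -116.4]), array([25.3, 13.1]), 88.4) 44
t 18.7 tcp [692.4 -94.4 156.3] yaw 180.0 w 0.502 | now-frame units [-0.    0.02  4.25] final-frame units [-0.    0.02  4.25] rotvec units [ 0. -0. -0.]
```

Call:
jog_arm --plan "0 0 0.8 0 0 0 0; 0 0 0.9 0 0 0 0; 0 0 0.9 0 0 0 0; 0 0 0.9 0 0 0 0; 0 0 0.5 0 0 0 0; 0 0 0.25 0 0 0 0; 0 0 0 0 0 0 0; 0 0 0 0 0 0 0; 0 0 0 0 0 0 1; 0 0 0 0 0 0 1"

```text
time_s: 19.7
tcp_pos: [0.6934, -0.0945, 0.0508]
ee_rot: [[-1.0, 0.0, 0.002], [0.0, 1.0, 0.0], [-0.002, 0.0, -1.0]]
wrist_force: [0.6, -0.3, -0.0]
gripper_width: 0.396
gripper_force: 0.0
```

Call:
jog_arm --plan "0 0 0 0 0 0 1; 0 0 0 0 0 0 1; 0 0 0 0 0 0 1; 0 0 0 0 0 0 1; 0 0 0 0 0 0 1; 0 0 0 0 0 0 1; 0 0 -0.4 0 0 0 1; 0 0 -0.9 0 0 0 1; 0 0 -0.9 0 0 0 1; 0 0 -0.9 0 0 0 1"

```text
time_s: 20.7
tcp_pos: [0.6924, -0.0946, 0.1278]
ee_rot: [[-1.0, 0.0, -0.001], [0.0, 1.0, 0.0], [0.001, 0.0, -1.0]]
wrist_force: [0.6, 0.6, -1.4]
gripper_width: 0.231
gripper_force: 30.0
```

Call:
jog_arm --plan "0 0 -0.9 0 0 0 1; 0.2 0.3 -0.3 0 0 0 1; 0.6 0.85 0 0 0 0 1; 0.6 0.85 0 0 0 0 1; 0.6 0.85 0 0 0 0 1; 0.6 0.85 0 0 0 0 1; 0.6 0.85 0 0 0 0 1; 0.6 0.85 0 0 0 0 1; 0.6 0.85 0 0 0 0 1; 0.5 0.7 0 0 0 0 1"

```text
time_s: 21.7
tcp_pos: [0.5683, 0.0804, 0.1564]
ee_rot: [[-1.0, -0.0, -0.002], [-0.0, 1.0, -0.0], [0.002, -0.0, -1.0]]
wrist_force: [0.3, 0.7, -0.5]
gripper_width: 0.229
gripper_force: 30.0
```

```bash
python3 -c "
from h import *
mv(565.5,88,156,180)"
```

```text
t 21.7 tcp [568.3  80.4 156.4] yaw -180.0 w 0.229 | now-frame units [0.11 0.3  0.01] final-frame units [0.11 0.3  0.01] rotvec units [-0.   -0.01  0.  ]
```

Call:
jog_arm --plan "0.15 0.32 0 0 0 0 1; 0 0 0 0 0 0 1; 0 0 0.5 0 0 0 1; 0 0 0.9 0 0 0 1; 0 0 0.9 0 0 0 1; 0 0 0.7 0 0 0 1; 0 0 0.4 0 0 0 1; 0 0 0.2 0 0 0 1; 0 0 0 0 0 0 1; 0 0 0 0 0 0 1"

```text
time_s: 22.7
tcp_pos: [0.5673, 0.0873, 0.0677]
ee_rot: [[-1.0, 0.0, 0.001], [0.0, 1.0, 0.0], [-0.001, 0.0, -1.0]]
wrist_force: [-0.1, 0.6, -0.7]
gripper_width: 0.228
gripper_force: 30.0
```

```bash
python3 -c "
from h import *
o=both('g');print(*knobs(o),sep='\n');tray(o)
mv(565.5,88,53,180)"
```

```text
('scene', np.float64(495.8), np.float64(-31.6), np.float64(79.4), np.int32(54))
('scene', np.float64(565.8), np.float64(-31.5), np.float64(79.6), np.int32(69))
('scene', np.float64(575.7), np.float64(86.3), np.float64(83.1), np.int32(48))
('scene', np.float64(691.9), np.float64(-0.8), np.float64(77.1), np.int32(69))
('top', np.float64(687.7), np.float64(1.4), np.float64(77.8), np.int32(40))
('top', np.float64(562.0), np.float64(-30.2), np.float64(81.2), np.int32(44))
('top', np.float64(490.8), np.float64(-29.4), np.float64(82.0), np.int32(43))
scene tray (array([564.8,  30.1]), array([170.7,  80.6]), 89.6) grip (array([ 527.4, -118.2]), array([12.9, 26.2]), 1.6) 46
top tray (array([525.6,  33.1]), array([175.4, 146.6]), 89.7) grip (array([ 525.4, -116.5]), array([25.3, 13.5]), 89.5) 44
t 22.8 tcp [567.3  87.5  68.1] yaw 180.0 w 0.232 | now-frame units [0.07 0.02 0.6 ] final-frame units [0.07 0.02 0.6 ] rotvec units [ 0.01  0.01 -0.  ]
```

Call:
jog_arm --plan "0.07 0 0.3 0 0 0 1; 0 0 0.22 0 0 0 1; 0 0 0 0 0 0 1; 0 0 0 0 0 0 1; 0 0 0 0 0 0 0; 0 0 0 0 0 0 0; 0 0 0 0 0 0 0; 0 0 0 0 0 0 0; 0 0 -0.5 0 0 0 0; 0 0 -0.9 0 0 0 0"

```text
time_s: 23.8
tcp_pos: [0.5638, 0.0868, 0.0887]
ee_rot: [[-1.0, 0.0, -0.003], [0.0, 1.0, -0.001], [0.003, -0.001, -1.0]]
wrist_force: [0.1, -0.2, 0.1]
gripper_width: 0.497
gripper_force: 0.0
```

Call:
jog_arm --plan "0 0 -0.9 0 0 0 0; 0 0 -0.9 0 0 0 0; -0.5 -0.35 -0.9 0 0 0 0; -0.85 -0.6 0 0 0 0 0; -0.85 -0.6 0 0 0 0 0; -0.85 -0.6 0 0 0 0 0; -0.85 -0.6 0 0 0 0 0; -0.85 -0.6 0 0 0 0 0; -0.23 -0.15 0 0 0 0 0; 0 0 0 0 0 0 0"

```text
time_s: 24.8
tcp_pos: [0.6897, -0.0008, 0.1567]
ee_rot: [[-1.0, 0.002, -0.0], [0.002, 1.0, 0.0], [0.0, 0.0, -1.0]]
wrist_force: [-1.2, 0.3, -0.0]
gripper_width: 0.5
gripper_force: 0.0
```

```bash
python3 -c "
from h import *
o=both('i');print(*knobs(o),sep='\n');tray(o)
mv(689.5,0.5,50,180)"
```

```text
('scene', np.float64(691.2), np.float64(-0.6), np.float64(77.4), np.int32(72))
('top', np.float64(687.8), np.float64(1.3), np.float64(77.7), np.int32(39))
('top', np.float64(563.1), np.float64(85.8), np.float64(81.6), np.int32(45))
('top', np.float64(562.1), np.float64(-30.2), np.float64(82.2), np.int32(43))
('top', np.float64(490.9), np.float64(-29.4), np.float64(81.9), np.int32(43))
scene tray (array([527.3,  61.5]), array([118.8, 143.8]), 84.5) grip  0
top tray (array([525.8,  31.9]), array([173.3, 146.7]), 89.6) grip (array([ 525.2, -116.6]), array([25.3, 13.1]), 87.9) 44
t 24.9 tcp [6.887e+02 1.000e-01 1.570e+02] yaw 180.0 w 0.496 | now-frame units [-0.03  0.02  4.28] final-frame units [-0.03  0.02  4.28] rotvec units [ 0. -0. -0.]
```

Call:
jog_arm --plan "-0.03 0 0.8 0 0 0 0; 0 0 0.9 0 0 0 0; 0 0 0.9 0 0 0 0; 0 0 0.9 0 0 0 0; 0 0 0.5 0 0 0 0; 0 0 0.27 0 0 0 0; 0 0 0 0 0 0 0; 0 0 0 0 0 0 0; 0 0 0 0 0 0 1; 0 0 0 0 0 0 1"

```text
time_s: 25.9
tcp_pos: [0.6907, -0.0002, 0.051]
ee_rot: [[-1.0, 0.0, 0.002], [0.0, 1.0, 0.0], [-0.002, 0.0, -1.0]]
wrist_force: [-0.4, -0.2, -0.7]
gripper_width: 0.395
gripper_force: 0.0
```

Call:
jog_arm --plan "0 0 0 0 0 0 1; 0 0 0 0 0 0 1; 0 0 0 0 0 0 1; 0 0 0 0 0 0 1; 0 0 0 0 0 0 1; 0 0 0 0 0 0 1; 0 0 -0.4 0 0 0 1; 0 0 -0.9 0 0 0 1; 0 0 -0.9 0 0 0 1; 0 0 -0.9 0 0 0 1"

```text
time_s: 26.9
tcp_pos: [0.6896, -0.0004, 0.1281]
ee_rot: [[-1.0, 0.0, -0.001], [0.0, 1.0, -0.0], [0.001, -0.0, -1.0]]
wrist_force: [-0.4, 0.9, -0.7]
gripper_width: 0.23
gripper_force: 30.0
```

Call:
jog_arm --plan "0 0 -0.9 0 0 0 1; 0.3 0.13 -0.3 0 0 0 1; 0.9 0.4 0 0 0 0 1; 0.9 0.4 0 0 0 0 1; 0.9 0.4 0 0 0 0 1; 0.9 0.4 0 0 0 0 1; 0.9 0.4 0 0 0 0 1; 0.9 0.4 0 0 0 0 1; 0.9 0.4 0 0 0 0 1; 0.9 0.4 0 0 0 0 1"

```text
time_s: 27.9
tcp_pos: [0.5003, 0.0831, 0.1566]
ee_rot: [[-1.0, 0.001, -0.002], [0.001, 1.0, -0.0], [0.002, -0.0, -1.0]]
wrist_force: [-0.4, -0.1, -0.4]
gripper_width: 0.228
gripper_force: 30.0
```

```bash
python3 -c "
from h import *
mv(493.5,88,156,180)"
```

```text
t 27.9 tcp [500.3  83.1 156.6] yaw 180.0 w 0.228 | now-frame units [0.27 0.2  0.02] final-frame units [0.27 0.2  0.02] rotvec units [-0.   -0.01 -0.  ]
```

Call:
jog_arm --plan "0.32 0.18 0 0 0 0 1; 0 0 0 0 0 0 1; 0 0 0.5 0 0 0 1; 0 0 0.9 0 0 0 1; 0 0 0.9 0 0 0 1; 0 0 0.7 0 0 0 1; 0 0 0.4 0 0 0 1; 0 0 0.2 0 0 0 1; 0 0 0 0 0 0 1; 0 0 0 0 0 0 1"

```text
time_s: 28.9
tcp_pos: [0.4954, 0.0878, 0.068]
ee_rot: [[-1.0, 0.0, 0.001], [0.0, 1.0, 0.0], [-0.001, 0.0, -1.0]]
wrist_force: [0.2, -0.4, 0.1]
gripper_width: 0.233
gripper_force: 30.0
```

```bash
python3 -c "
from h import *
o=both('j');print(*knobs(o),sep='\n');tray(o)
mv(493.5,88,53,180)"
```

```text
('scene', np.float64(495.7), np.float64(-31.7), np.float64(79.4), np.int32(56))
('scene', np.float64(502.3), np.float64(86.3), np.float64(81.5), np.int32(49))
('scene', np.float64(565.9), np.float64(-31.4), np.float64(79.8), np.int32(69))
('scene', np.float64(566.9), np.float64(84.3), np.float64(80.2), np.int32(72))
('top', np.float64(562.0), np.float64(-30.1), np.float64(81.8), np.int32(42))
('top', np.float64(490.9), np.float64(-29.4), np.float64(81.9), np.int32(43))
scene tray (array([530.8,  30.7]), array([171.4, 148.9]), 88.6) grip (array([ 528.3, -117.8]), array([26.7, 12.9]), 82.8) 46
top tray (array([527.5,  32.5]), array([175.5, 149. ]), 89.2) grip (array([ 525. , -116.5]), array([13.3, 25.1]), 0.1) 45
t 29.0 tcp [495.3  87.8  68.3] yaw 180.0 w 0.229 | now-frame units [0.07 0.01 0.61] final-frame units [0.07 0.01 0.61] rotvec units [ 0.01  0.01 -0.  ]
```

Call:
jog_arm --plan "0.07 0 0.3 0 0 0 1; 0 0 0.22 0 0 0 1; 0 0 0 0 0 0 1; 0 0 0 0 0 0 1; 0 0 0 0 0 0 0; 0 0 0 0 0 0 0; 0 0 0 0 0 0 0; 0 0 0 0 0 0 0; 0 0 -0.5 0 0 0 0; 0 0 -0.9 0 0 0 0"

```text
time_s: 30.0
tcp_pos: [0.4916, 0.087, 0.0884]
ee_rot: [[-1.0, 0.001, -0.004], [0.001, 1.0, -0.002], [0.004, -0.002, -1.0]]
wrist_force: [0.7, 0.2, 1.0]
gripper_width: 0.497
gripper_force: 0.0
```

Call:
jog_arm --plan "0 0 -0.9 0 0 0 0; 0 0 -0.9 0 0 0 0; -0.13 -0.8 0 0 0 0 0; -0.13 -0.9 0 0 0 0 0; -0.13 -0.9 0 0 0 0 0; -0.13 -0.9 0 0 0 0 0; -0.13 -0.9 0 0 0 0 0; -0.13 -0.9 0 0 0 0 0; -0.13 -0.9 0 0 0 0 0; -0.13 -0.9 0 0 0 0 0"

```text
time_s: 31.0
tcp_pos: [0.5188, -0.0909, 0.1345]
ee_rot: [[-1.0, 0.0, 0.0], [0.0, 1.0, 0.0], [-0.0, 0.0, -1.0]]
wrist_force: [1.1, 0.3, -0.3]
gripper_width: 0.497
gripper_force: 0.0
```

```bash
python3 -c "
from h import *
o=both('k');print(*knobs(o),sep='\n');tray(o)
print(r.sense()['joints'].round(1))
mv(526.5,-117,100,89);mv(526.5,-117,100,-91)"
```

```text
('scene', np.float64(494.3), np.float64(-31.8), np.float64(79.7), np.int32(65))
('scene', np.float64(494.4), np.float64(84.8), np.float64(80.1), np.int32(65))
('scene', np.float64(565.9), np.float64(-31.5), np.float64(80.2), np.int32(67))
('scene', np.float64(566.6), np.float64(84.3), np.float64(79.9), np.int32(69))
('top', np.float64(491.0), np.float64(-29.5), np.float64(81.8), np.int32(40))
scene tray (array([531.4,  30.6]), array([171. , 148.1]), 89.3) grip (array([ 528.2, -118.5]), array([11.3, 27.3]), 2.8) 51
top tray (array([489.6,  -7.2]), array([95.5, 74.4]), 88.9) grip  0
[  7.6  15.9 -18.7   0.  -55.4 -97.8]
t 31.1 tcp [518.9 -91.8 134.3] yaw 179.8 w 0.502 | now-frame units [-0.31 -1.01  1.37] final-frame units [-1.    0.32  1.37] rotvec units [-0.    0.   11.35]
t 31.1 tcp [518.9 -91.8 134.3] yaw 179.8 w 0.502 | now-frame units [-0.31 -1.01  1.37] final-frame units [ 1.   -0.32  1.37] rotvec units [ -0.    -0.   -11.15]
```

Call:
jog_arm --plan "0 0 0 0 0 -0.95 0; 0 0 0 0 0 -0.95 0; 0 0 0 0 0 -0.95 0; 0 0 0 0 0 -0.95 0; 0 0 0 0 0 -0.95 0; 0 0 0 0 0 -0.95 0; 0 0 0 0 0 -0.95 0; 0 0 0 0 0 -0.95 0; 0 0 0 0 0 -0.95 0; 0 0 0 0 0 -0.95 0"

```text
time_s: 32.1
tcp_pos: [0.5187, -0.0892, 0.1344]
ee_rot: [[-0.236, -0.972, -0.0], [-0.972, 0.236, 0.0], [-0.0, 0.0, -1.0]]
wrist_force: [0.1, 0.3, -0.1]
gripper_width: 0.5
gripper_force: 0.0
```

Call:
jog_arm --plan "0 0 0 0 0 -0.95 0; 0 0 0 0 0 -0.7 0; 0.5 -0.16 0 0 0 0 0; 0.5 -0.14 0 0 0 0 0; 0 0 0 0 0 0 0; 0 0 0.5 0 0 0 0; 0 0 0.8 0 0 0 0; 0 0 0 0 0 0 0; 0 0 0 0 0 0 0; 0 0 0 0 0 0 0"

```text
time_s: 33.1
tcp_pos: [0.5265, -0.115, 0.1025]
ee_rot: [[-0.014, -1.0, 0.001], [-1.0, 0.014, -0.0], [0.0, -0.001, -1.0]]
wrist_force: [-0.0, -1.2, -0.3]
gripper_width: 0.497
gripper_force: 0.0
```

```bash
python3 -c "
from h import *
o=both('l');tray(o)
mv(526,-117,30,-90.8)"
```

```text
scene tray (array([530.7,  30.9]), array([171.5, 149.5]), 88.6) grip  0
top tray (array([492.4, -17.9]), array([83. , 70.4]), 1.6) grip (array([ 526.6, -114.9]), array([15.2,  3.2]), 86.0) 8
t 33.2 tcp [ 526.6 -115.   102.7] yaw -90.8 w 0.501 | now-frame units [0.08 0.03 2.91] final-frame units [0.08 0.02 2.91] rotvec units [-0.01  0.   -0.  ]
```

Call:
jog_arm --plan "0.06 0 0.7 0 0 0 0; 0 0 0.9 0 0 0 0; 0 0 0.8 0 0 0 0; 0 0 0.35 0 0 0 0; 0 0 0.1 0 0 0 0; 0 0 0 0 0 0 0; 0 0 0 0 0 0 1; 0 0 0 0 0 0 1; 0 0 0 0 0 0 1; 0 0 0 0 0 0 1"

```text
time_s: 34.2
tcp_pos: [0.5262, -0.1165, 0.0311]
ee_rot: [[-0.014, -1.0, 0.001], [-1.0, 0.014, 0.0], [-0.0, -0.001, -1.0]]
wrist_force: [0.7, 0.3, 0.2]
gripper_width: 0.221
gripper_force: 0.0
```

Call:
jog_arm --plan "0 0 0 0 0 0 1; 0 0 0 0 0 0 1; 0 0 0 0 0 0 1; 0 0 0 0 0 0 1; 0 0 0 0 0 0 1; 0 0 0 0 0 0 1; 0 0 0 0 0 0 1; 0 0 0 0 0 0 1; 0 0 0 0 0 0 1; 0 0 0 0 0 0 1"

```text
time_s: 35.2
tcp_pos: [0.5253, -0.1166, 0.0308]
ee_rot: [[-0.014, -1.0, -0.001], [-1.0, 0.014, -0.0], [0.0, 0.001, -1.0]]
wrist_force: [-3.9, 1.5, 5.1]
gripper_width: 0.155
gripper_force: 30.0
```

```bash
python3 -c "
from h import *
o=both('m');tray(o)
a=np.radians(86.5);u=np.array([np.cos(a),np.sin(a)])
for n in o:
    p,W,H,ok=o[n];x,y,z=W[...,0],W[...,1],W[...,2]
    m=ok&(z>.12)&(z<.132)&(y>.15)&(y<.45)&(x>.4)&(x<.66);print(n,rect(W[m]))
    m=ok&(z>.15)&(z<.18)&(y>.2)&(y<.42)&(x>.4)&(x<.66);print(n,'knob',rect(W[m]))
c=np.array([541,307]);g=c-157*u*1;print('home grip',g);
for d in (150,100):print(c-(157+d)*u)
mv(531.4,150.3,30,-93.5)"
```

```text
scene tray (array([530.7,  31. ]), array([169.7, 149.5]), 89.5) grip  0
top tray (array([489.2, -24.1]), array([60.3, 73.9]), 90.0) grip  0
scene (array([542.5, 306.5]), array([203. , 206.1]), 86.2)
scene knob (array([542. , 311.3]), array([58.3, 16.5]), 49.1)
top (array([540.8, 308.1]), array([203.9, 205.2]), 86.5)
top knob (array([540.1, 314.3]), array([56.2, 14.2]), 49.3)
home grip [531.41537929 150.29283665]
[522.25809836   0.57261688]
[525.31052534  50.47935681]
t 35.3 tcp [ 525.3 -116.6   30.8] yaw -90.8 w 0.153 | now-frame units [-10.68  -0.09   0.03] final-frame units [-10.67   0.41   0.03] rotvec units [ 0.01 -0.    0.34]
```

Call:
jog_arm --plan "0 0.1 0 0 0 0.1 1; 0 0.1 0 0 0 0.1 1; -0.1 0.1 0 0 0 0.14 1; -0.2 0.1 0 0 0 0 1; -0.3 0 0 0 0 0 1; -0.4 0 0 0 0 0 1; -0.4 0 0 0 0 0 1; -0.4 0 0 0 0 0 1; -0.3 0 0 0 0 0 1; -0.1 0 0 0 0 0 1"

```text
time_s: 36.3
tcp_pos: [0.5186, -0.0618, 0.0308]
ee_rot: [[-0.062, -0.998, -0.001], [-0.998, 0.062, -0.001], [0.002, 0.001, -1.0]]
wrist_force: [-0.4, -6.9, 2.2]
gripper_width: 0.155
gripper_force: 30.0
```

```bash
python3 -c "
from h import *
o=both('n');tray(o);print(*knobs(o),sep='\n')
for n in o:
    p,W,H,ok=o[n];x,y,z=W[...,0],W[...,1],W[...,2];h,s,v=[H[...,i].astype(int) for i in range(3)]
    m=ok&(h>100)&(h<125)&(s>120)&(x>.4)&(x<.65)&(z<.03)&(z>.012)&(y>0)&(y<.25);print(rect(W[m]))
mv(531.2,151,30,-93.5)"
```

```text
scene tray (array([531.,  81.]), array([178.2, 149.3]), 86.5) grip  0
top tray (array([514.9,  93. ]), array([221.4,  89.3]), 60.0) grip  0
('scene', np.float64(492.4), np.float64(23.7), np.float64(80.0), np.int32(61))
('scene', np.float64(497.0), np.float64(141.0), np.float64(80.3), np.int32(65))
('scene', np.float64(563.6), np.float64(21.3), np.float64(80.8), np.int32(65))
('scene', np.float64(570.2), np.float64(137.1), np.float64(79.6), np.int32(70))
('top', np.float64(488.8), np.float64(25.7), np.float64(81.6), np.int32(42))
(array([531.4,  87.8]), array([164.5, 149.3]), 86.5)
(array([513. ,  96.3]), array([225.7,  71.6]), 53.6)
t 36.4 tcp [518.6 -61.6  30.8] yaw -93.6 w 0.152 | now-frame units [-8.52  0.03  0.03] final-frame units [-8.52  0.02  0.03] rotvec units [ 0.01 -0.01 -0.01]
```

Call:
jog_arm --plan "-0.2 0 0 0 0 0 1; -0.4 0 0 0 0 0 1; -0.5 0 0 0 0 0 1; -0.5 0 0 0 0 0 1; -0.5 0 0 0 0 0 1; -0.5 0 0 0 0 0 1; -0.5 0 0 0 0 0 1; -0.5 0 0 0 0 0 1; -0.4 0 0 0 0 0 1; -0.3 0 0 0 0 0 1"

```text
time_s: 37.4
tcp_pos: [0.5249, 0.0449, 0.0308]
ee_rot: [[-0.062, -0.998, -0.002], [-0.998, 0.062, -0.002], [0.002, 0.002, -1.0]]
wrist_force: [-0.0, -8.2, 4.9]
gripper_width: 0.154
gripper_force: 30.0
```

Call:
jog_arm --plan "-0.4 0 0 0 0 0 1; -0.5 0 0 0 0 0 1; -0.5 0 0 0 0 0 1; -0.5 0 0 0 0 0 1; -0.5 0 0 0 0 0 1; -0.5 0 0 0 0 0 1; -0.4 0 0 0 0 0 1; -0.3 0 0 0 0 0 1; -0.2 0 0 0 0 0 1; -0.1 0 0 0 0 0 1"

```text
time_s: 38.4
tcp_pos: [0.5304, 0.1412, 0.0308]
ee_rot: [[-0.062, -0.998, -0.004], [-0.998, 0.062, -0.004], [0.004, 0.004, -1.0]]
wrist_force: [0.3, -10.2, 6.8]
gripper_width: 0.156
gripper_force: 30.0
```

```bash
python3 -c "
from h import *
mv(531.2,151,30,-93.5);print(r.sense()['wrist_force'])"
```

```text
t 38.4 tcp [530.4 141.2  30.8] yaw -93.6 w 0.156 | now-frame units [-0.39 -0.01  0.03] final-frame units [-0.39 -0.01  0.03] rotvec units [ 0.03 -0.03 -0.01]
[  0.31831967 -10.2155458    6.7985063 ]
```

Call:
jog_arm --plan "-0.08 0 0 0 0 0 1; -0.08 0 0 0 0 0 1; -0.08 0 0 0 0 0 1; -0.08 0 0 0 0 0 1; -0.05 0 0 0 0 0 1; -0.03 0 0 0 0 0 1; 0 0 0 0 0 0 1; 0 0 0 0 0 0 1; 0 0 0 0 0 0 1; 0 0 0 0 0 0 1"

```text
time_s: 39.4
tcp_pos: [0.5309, 0.1507, 0.0308]
ee_rot: [[-0.063, -0.998, -0.004], [-0.998, 0.063, -0.004], [0.004, 0.004, -1.0]]
wrist_force: [-0.5, -8.5, 7.7]
gripper_width: 0.155
gripper_force: 30.0
```

Call:
jog_arm --plan "-0.04 0 0 0 0 0 1; -0.04 0 0 0 0 0 1; 0 0 0 0 0 0 1; 0 0 0 0 0 0 1; 0 0 0 0 0 0 1; 0 0 0 0 0 0 1; 0 0 0 0 0 0 1; 0 0 0 0 0 0 1; 0 0 0 0 0 0 1; 0 0 0 0 0 0 1"

```text
time_s: 40.4
tcp_pos: [0.531, 0.1526, 0.0308]
ee_rot: [[-0.063, -0.998, -0.004], [-0.998, 0.063, -0.004], [0.004, 0.004, -1.0]]
wrist_force: [-1.3, -8.9, 7.7]
gripper_width: 0.152
gripper_force: 30.0
```

Force is steady (friction only), so it has not touched the wall yet. I'll creep on.

Call:
jog_arm --plan "-0.04 0 0 0 0 0 1; -0.04 0 0 0 0 0 1; -0.04 0 0 0 0 0 1; 0 0 0 0 0 0 1; 0 0 0 0 0 0 1; 0 0 0 0 0 0 1; 0 0 0 0 0 0 1; 0 0 0 0 0 0 1; 0 0 0 0 0 0 1; 0 0 0 0 0 0 1"

```text
time_s: 41.4
tcp_pos: [0.5309, 0.1528, 0.0308]
ee_rot: [[-0.063, -0.998, -0.006], [-0.998, 0.063, -0.008], [0.008, 0.005, -1.0]]
wrist_force: [1.1, -17.1, 7.5]
gripper_width: 0.153
gripper_force: 30.0
```

```bash
python3 -c "
from h import *
o=both('p')
u=np.array([np.cos(np.radians(86.4)),np.sin(np.radians(86.4))])
for n in o:
    p,W,H,ok=o[n];x,y,z=W[...,0],W[...,1],W[...,2];h,s,v=[H[...,i].astype(int) for i in range(3)]
    m=ok&(h>100)&(h<125)&(s>120)&(x>.4)&(x<.65)&(z<.03)&(z>.0)&(y>.1)&(y<.25);print(n,m.sum(),W[m].min(0),W[m].max(0))
q=np.hstack([cv2.resize(o[n][0][a:a+100,b:b+130],None,fx=3,fy=3,interpolation=3) for n,a,b in(('top',150,130),('scene',175,310))])[:,:,::-1]
cv2.imwrite('pics/c4.png',q)"
```

```text
scene 109 [4.62148514e-01 2.03679399e-01 1.10466827e-05] [0.60472251 0.22434521 0.02271386]
top 30 [0.46183341 0.21808525 0.00183269] [0.53155928 0.23181288 0.01816859]
```

View pics/c4.png

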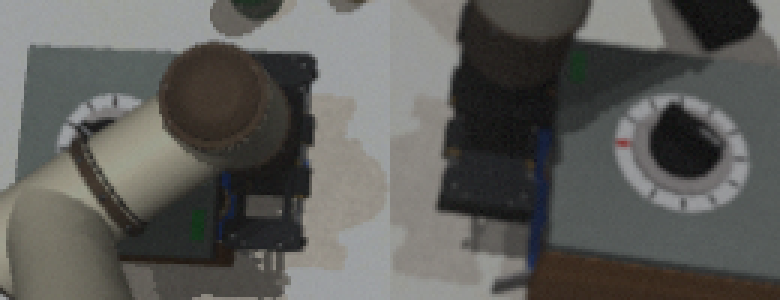

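The rear edge is level with the mouth. Force rose to 17 N and the tray stopped at the expected position, so it is on the back wall. I'll give one small extra press, then release and lift.

Call:
jog_arm --plan "-0.05 0 0 0 0 0 1; 0 0 0 0 0 0 1; 0 0 0 0 0 0 1; 0 0 0 0 0 0 0; 0 0 0 0 0 0 0; 0 0 0 0 0 0 0; 0 0 0 0 0 0 0; 0 0 0 0 0 0 0; 0.06 0 -0.4 0 0 0 0; 0 0 -0.8 0 0 0 0"

```text
time_s: 42.5
tcp_pos: [0.5317, 0.1576, 0.06]
ee_rot: [[-0.062, -0.998, -0.003], [-0.998, 0.062, -0.002], [0.002, 0.003, -1.0]]
wrist_force: [-0.2, 0.0, 0.5]
gripper_width: 0.496
gripper_force: 0.0
```

Call:
jog_arm --plan "0 0 -0.9 0 0 0 0; 0 0 -0.9 0 0 0 0; 0 0 -0.9 0 0 0 0; 0 0 -0.9 0 0 0 0; 0 0 -0.9 0 0 0 0; 0 0 -0.9 0 0 0 0; 0 0 -0.9 0 0 0 0; 0 0 0 0 0 0 0; 0 0 0 0 0 0 0; 0 0 0 0 0 0 0"

```text
time_s: 43.5
tcp_pos: [0.5321, 0.1578, 0.2173]
ee_rot: [[-0.062, -0.998, -0.002], [-0.998, 0.062, -0.001], [0.001, 0.002, -1.0]]
wrist_force: [0.0, 0.3, -0.1]
gripper_width: 0.496
gripper_force: 0.0
```

```bash
python3 -c "
from h import *
o=both('q');tray(o)
print(r.sense()['joints'].round(1))
mv(540.5,313,200,229.2)"
```

```text
scene tray  grip (array([534.6, 149.4]), array([11.4, 24.6]), 0.1) 48
top tray  grip (array([531.4, 149.9]), array([13.2, 25.3]), 1.2) 37
[ 33.2  14.6  -7.8  -0.  -67.8 -36.8]
t 43.6 tcp [532.2 157.8 217. ] yaw -93.5 w 0.502 | now-frame units [-6.22  0.05  0.67] final-frame units [-4.92  3.81  0.68] rotvec units [ 0.01 -0.01  4.66]
```

Call:
jog_arm --plan "0 0 0 0 0 0.93 0; 0 0 0 0 0 0.93 0; 0 0 0 0 0 0.93 0; 0 0 0 0 0 0.93 0; 0 0 0 0 0 0.94 0; -0.82 0.63 0.1 0 0 0 0; -0.82 0.63 0.1 0 0 0 0; -0.82 0.64 0.1 0 0 0 0; -0.82 0.64 0.1 0 0 0 0; -0.82 0.64 0.1 0 0 0 0"

```text
time_s: 44.6
tcp_pos: [0.5393, 0.2883, 0.2045]
ee_rot: [[-0.654, -0.757, -0.001], [-0.757, 0.654, -0.001], [0.002, 0.0, -1.0]]
wrist_force: [0.0, -0.4, -1.2]
gripper_width: 0.5
gripper_force: 0.0
```

Call:
jog_arm --plan "-0.82 0.63 0.1 0 0 0 0; 0 0 0 0 0 0 0; 0 0 0 0 0 0 0; 0 0 0 0 0 0 0; 0 0 0 0 0 0 0; 0 0 0 0 0 0 0; 0 0 0 0 0 0 0; 0 0 0 0 0 0 0; 0 0 0 0 0 0 0; 0 0 0 0 0 0 0"

```text
time_s: 45.6
tcp_pos: [0.5411, 0.3133, 0.2032]
ee_rot: [[-0.654, -0.757, 0.0], [-0.757, 0.654, 0.0], [-0.0, 0.0, -1.0]]
wrist_force: [0.8, -0.4, 0.7]
gripper_width: 0.496
gripper_force: 0.0
```

```bash
python3 -c "
from h import *
print(r.sense()['joints'].round(1))
mv(540.5,313,147,229.2)"
```

```text
[ 44.9  21.9   0.9  -0.  -68.9 -85.7]
t 45.6 tcp [541.1 313.3 203.2] yaw -130.8 w 0.496 | now-frame units [0.03 0.01 2.25] final-frame units [0.03 0.01 2.25] rotvec units [ 0.  0. -0.]
```

Call:
jog_arm --plan "0.03 0 0.6 0 0 0 0; 0 0 0.8 0 0 0 0; 0 0 0.5 0 0 0 0; 0 0 0.25 0 0 0 0; 0 0 0.1 0 0 0 0; 0 0 0 0 0 0 0; 0 0 0 0 0 0 1; 0 0 0 0 0 0 1; 0 0 0 0 0 0 1; 0 0 0 0 0 0 1"

```text
time_s: 46.6
tcp_pos: [0.5408, 0.3129, 0.1473]
ee_rot: [[-0.654, -0.757, 0.0], [-0.757, 0.654, 0.0], [-0.001, -0.0, -1.0]]
wrist_force: [-0.7, 0.3, -0.1]
gripper_width: 0.222
gripper_force: 0.0
```

Call:
jog_arm --plan "0 0 0 0 0 0 1; 0 0 0 0 0 0 1; 0 0 0 0 0 0 1; 0 0 0 0 0 0 1; 0 0 0 0 0 0 1; 0 0 0 0 0 0 1; 0 0 0 0 0 -0.2 1; 0 0 0 0 0 -0.4 1; 0 0 0 0 0 -0.4 1; 0 0 0 0 0 0 1"

```text
time_s: 47.6
tcp_pos: [0.5408, 0.3129, 0.1471]
ee_rot: [[-0.541, -0.841, 0.0], [-0.841, 0.541, 0.0], [-0.0, -0.0, -1.0]]
wrist_force: [-0.0, 0.1, 1.1]
gripper_width: 0.005
gripper_force: 0.9
```

```bash
python3 -c "
from h import *
s=r.sense();print(s['joints'].round(1),s['wrist_force'].round(1),s['moment'].round(2),s['gripper_force'])
mv(540.5,313,147,229.2)"
```

```text
[ 44.9  24.2  -3.9   0.  -61.9 -77.6] [-0.   0.1  1.1] [ 0.05  0.03 -0.03] 0.9076700329296727
t 47.6 tcp [540.8 312.9 147.1] yaw -122.8 w 0.005 | now-frame units [0.   0.01 0.  ] final-frame units [0.   0.01 0.  ] rotvec units [-0.  0.  1.]
```

Call:
jog_arm --plan "0 0 0 0 0 0 0; 0 0 0 0 0 0 0; 0 0 0 0 0 0 0; 0 0 0 0 0 0 0; 0 0 0 0 0 0 0; 0 0 0 0 0 0 0; 0 0 0 0 0 0 0; 0 0 -0.9 0 0 0 0; 0 0 -0.9 0 0 0 0; 0 0 -0.9 0 0 0 0"

```text
time_s: 48.6
tcp_pos: [0.5405, 0.3127, 0.215]
ee_rot: [[-0.542, -0.84, -0.001], [-0.84, 0.542, -0.0], [0.001, 0.0, -1.0]]
wrist_force: [1.7, 1.0, 0.1]
gripper_width: 0.495
gripper_force: 0.0
```

```bash
python3 -c "
from h import *
o=both('s')
p,W,H,ok=o['scene'];x,y,z=W[...,0],W[...,1],W[...,2]
m=ok&(z>.13)&(z<.18)&(abs(x-.541)<.06)&(abs(y-.313)<.06)&(H[...,2]<90);P=W[m]*1000
for a in range(130,180,6):
    q=P[(P[:,2]>=a)&(P[:,2]<a+6)];print(a,len(q),rect(q/1000) if len(q)>3 else'')
a=cv2.resize(p[165:275,340:460],(720,600),interpolation=3);cv2.imwrite('pics/c5.png',a[:,:,::-1])"
```

```text
130 149 (array([530.3, 309. ]), array([108.3,  84.5]), 13.5)
136 163 (array([544.1, 310.2]), array([57.7, 62.9]), 38.5)
142 58 (array([548. , 308.8]), array([44.4, 54.2]), 6.5)
148 34 (array([546.5, 307.9]), array([58.4,  6.2]), 50.7)
154 32 (array([547.5, 308.6]), array([56.8, 10.8]), 57.0)
160 38 (array([542.4, 311.5]), array([56.2, 15.1]), 48.8)
166 116 (array([542.5, 312.3]), array([55.8, 15.8]), 50.3)
172 12 (array([542.5, 308.8]), array([49.2, 10.2]), 50.6)
178 0
```

View pics/c5.png

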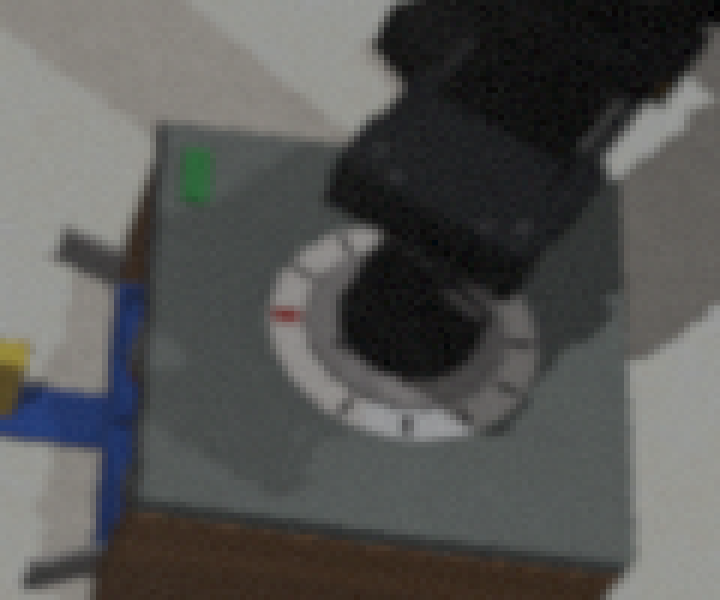

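The pad gap closed with nothing between, yet the crop shows the bar grip unmoved (knob at (415,310), still about 49°). I'll realign and close again, checking before turning.

Call:
jog_arm --plan "0 0 0 0 0 0.5 0; 0 0 0 0 0 0.5 0; 0 0 0 0 0 0 0; 0 0 0.9 0 0 0 0; 0 0 0.9 0 0 0 0; 0 0 0.6 0 0 0 0; 0 0 0.3 0 0 0 0; 0 0 0.05 0 0 0 0; 0 0 0 0 0 0 0; 0 0 0 0 0 0 0"

```text
time_s: 49.7
tcp_pos: [0.5412, 0.3132, 0.1467]
ee_rot: [[-0.653, -0.757, 0.002], [-0.757, 0.653, 0.001], [-0.002, -0.0, -1.0]]
wrist_force: [0.7, 0.3, -0.4]
gripper_width: 0.502
gripper_force: 0.0
```

Call:
jog_arm --plan "0 0 0 0 0 0 1; 0 0 0 0 0 0 1; 0 0 0 0 0 0 1; 0 0 0 0 0 0 1; 0 0 0 0 0 0 1; 0 0 0 0 0 0 1; 0 0 0 0 0 0 1; 0 0 0 0 0 0 1; 0 0 0 0 0 0 1; 0 0 0 0 0 0 1"

```text
time_s: 50.7
tcp_pos: [0.5403, 0.3132, 0.1457]
ee_rot: [[-0.653, -0.757, -0.0], [-0.757, 0.653, 0.0], [-0.0, 0.001, -1.0]]
wrist_force: [-3.0, 3.2, 1.3]
gripper_width: 0.137
gripper_force: 30.0
```

```bash
python3 -c "
from h import *
s=r.sense();print(s['wrist_force'].round(1),s['moment'].round(2),s['gripper_force'])
mv(540.5,313,147,229.2)
for n in('scene','top'):
    print(n,proj(n,[[.5408,.3129,.147],[.5408,.3129,.170]]).round(1))
o=both('t')
p=o['scene'][0];cv2.imwrite('pics/c6.png',cv2.resize(p[165:275,340:460],(720,600),interpolation=3)[:,:,::-1])"
```

```text
[-3.   3.2  1.3] [0.94 1.29 0.02] 30.002276301383972
t 50.7 tcp [540.3 313.2 145.7] yaw -130.8 w 0.137 | now-frame units [-0.   -0.01 -0.05] final-frame units [-0.   -0.01 -0.05] rotvec units [ 0.  0. -0.]
scene [[409.4 220.8]
 [411.9 216. ]]
top [[165.8 198.3]
 [163.4 196.9]]
```

View pics/c6.png

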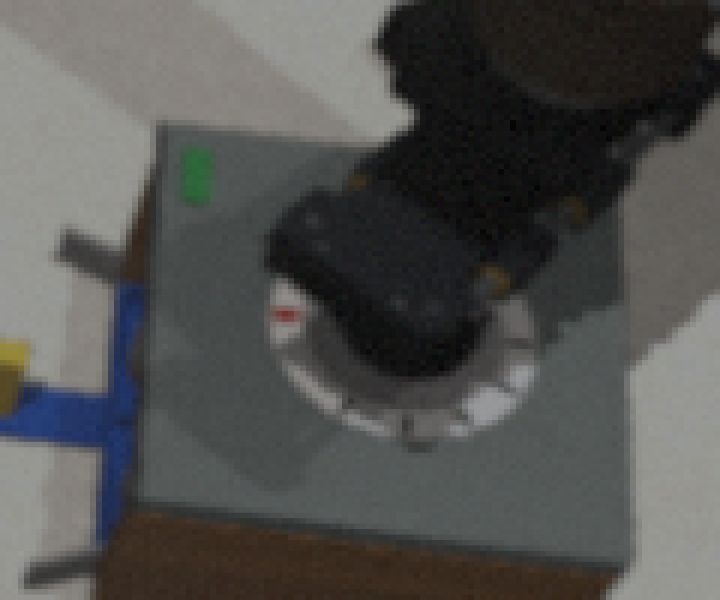

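The grip now holds at 30 N, w 0.137 against a 14 mm bar. I'll turn counter-clockwise.

Call:
jog_arm --plan "0 0 0 0 0 -0.2 1; 0 0 0 0 0 -0.4 1; 0 0 0 0 0 -0.6 1; 0 0 0 0 0 -0.6 1; 0 0 0 0 0 -0.6 1; 0 0 0 0 0 -0.6 1; 0 0 0 0 0 -0.6 1; 0 0 0 0 0 -0.4 1; 0 0 0 0 0 0 1; 0 0 0 0 0 0 1"

```text
time_s: 51.8
tcp_pos: [0.5403, 0.3132, 0.1457]
ee_rot: [[-0.153, -0.988, -0.001], [-0.988, 0.153, 0.001], [-0.0, 0.001, -1.0]]
wrist_force: [-4.7, 2.8, 2.1]
gripper_width: 0.138
gripper_force: 30.0
```

```bash
python3 -c "
from h import *
s=r.sense();print(s['wrist_force'].round(1),s['moment'].round(2),s['gripper_force'],s['joints'].round(1))
mv(540.5,313,147,-93.5)"
```

```text
[-4.7  2.8  2.1] [0.98 1.47 0.  ] 30.01493811607361 [ 44.9  24.3  -4.   -0.  -61.7 -53.7]
t 51.8 tcp [540.3 313.2 145.7] yaw -98.8 w 0.138 | now-frame units [ 0.01 -0.01 -0.05] final-frame units [ 0.01 -0.01 -0.05] rotvec units [ 0.    0.   -0.66]
```

Call:
jog_arm --plan "0 0 0 0 0 -0.5 1; 0 0 0 0 0 -0.9 1; 0 0 0 0 0 -0.9 1; 0 0 0 0 0 -0.9 1; 0 0 0 0 0 -0.9 1; 0 0 0 0 0 -0.9 1; 0 0 0 0 0 -0.9 1; 0 0 0 0 0 -0.9 1; 0 0 0 0 0 -0.9 1; 0 0 0 0 0 -0.9 1"

```text
time_s: 52.8
tcp_pos: [0.5402, 0.3131, 0.1457]
ee_rot: [[0.868, -0.496, -0.001], [-0.496, -0.868, 0.0], [-0.001, -0.0, -1.0]]
wrist_force: [-4.1, 3.3, 2.9]
gripper_width: 0.14
gripper_force: 30.1
```

Call:
jog_arm --plan "0 0 0 0 0 -0.9 1; 0 0 0 0 0 -0.9 1; 0 0 0 0 0 -0.9 1; 0 0 0 0 0 -0.9 1; 0 0 0 0 0 -0.9 1; 0 0 0 0 0 -0.9 1; 0 0 0 0 0 -0.9 1; 0 0 0 0 0 -0.9 1; 0 0 0 0 0 -0.9 1; 0 0 0 0 0 -0.9 1"

```text
time_s: 53.8
tcp_pos: [0.5402, 0.3131, 0.1457]
ee_rot: [[0.74, 0.673, -0.001], [0.673, -0.74, 0.0], [-0.0, -0.001, -1.0]]
wrist_force: [-4.1, 3.3, 2.5]
gripper_width: 0.142
gripper_force: 30.1
```

Call:
jog_arm --plan "0 0 0 0 0 -0.9 1; 0 0 0 0 0 -0.9 1; 0 0 0 0 0 -0.9 1; 0 0 0 0 0 -0.6 1; 0 0 0 0 0 -0.4 1; 0 0 0 0 0 0 1; 0 0 0 0 0 0 1; 0 0 0 0 0 0 1; 0 0 0 0 0 0 1; 0 0 0 0 0 0 1"

```text
time_s: 54.8
tcp_pos: [0.5402, 0.313, 0.1457]
ee_rot: [[0.316, 0.949, -0.001], [0.949, -0.316, 0.0], [-0.0, -0.001, -1.0]]
wrist_force: [-5.0, 2.9, 1.7]
gripper_width: 0.136
gripper_force: 30.0
```

```bash
python3 -c "
from h import *
s=r.sense();print(s['wrist_force'].round(1),s['moment'].round(2),s['gripper_force'],s['joints'].round(1))
mv(540.5,313,147,86.5)"
```

```text
[-5.   2.9  1.7] [ 0.68  1.37 -0.02] 30.01432478427887 [ 44.9  24.3  -4.   -0.  -61.7 116.7]
t 54.8 tcp [540.2 313.  145.7] yaw 71.6 w 0.136 | now-frame units [ 0.    0.01 -0.05] final-frame units [-0.    0.01 -0.05] rotvec units [-0.01 -0.   -1.86]
```

Call:
jog_arm --plan "0 0 0 0 0 -0.5 1; 0 0 0 0 0 -0.5 1; 0 0 0 0 0 -0.5 1; 0 0 0 0 0 -0.3 1; 0 0 0 0 0 -0.1 1; 0 0 0 0 0 -0.1 1; 0 0 0 0 0 -0.1 1; 0 0 0 0 0 -0.1 1; 0 0 0 0 0 0 1; 0 0 0 0 0 0 1"

```text
time_s: 55.8
tcp_pos: [0.5417, 0.3126, 0.1471]
ee_rot: [[0.014, 1.0, 0.003], [1.0, -0.014, 0.0], [0.0, 0.002, -1.0]]
wrist_force: [-1.3, -0.4, 5.6]
gripper_width: 0.006
gripper_force: 2.7
```

```bash
python3 -c "
from h import *
s=r.sense();print(s['wrist_force'].round(1),s['moment'].round(2),s['gripper_force'],s['joints'].round(1))
mv(540.5,313,147,86.5)"
```

```text
[-1.3 -0.4  5.6] [-0.11  0.46 -0.  ] 2.679402397479862 [ 4.480e+01  2.420e+01 -3.900e+00  1.000e-01 -6.170e+01  1.343e+02]
t 55.8 tcp [541.7 312.6 147.1] yaw 89.2 w 0.006 | now-frame units [ 0.01 -0.05  0.  ] final-frame units [ 0.01 -0.05  0.  ] rotvec units [ 0.02 -0.    0.34]
```

Call:
jog_arm --plan "0 0 0 0 0 0 0; 0 0 0 0 0 0 0; 0 0 0 0 0 0 0; 0 0 0 0 0 0 0; 0 0 0 0 0 0 0; 0 0 0 0 0 0 0; 0 0 0 0 0 0 0; 0 0 -0.9 0 0 0 0; 0 0 -0.9 0 0 0 0; 0 0 -0.9 0 0 0 0"

```text
time_s: 56.8
tcp_pos: [0.5402, 0.3127, 0.2133]
ee_rot: [[0.014, 1.0, -0.001], [1.0, -0.014, -0.001], [-0.001, -0.001, -1.0]]
wrist_force: [-0.4, 0.5, 1.0]
gripper_width: 0.498
gripper_force: 0.0
```

Call:
jog_arm --plan "0.9 0 -0.5 0 0 0 0; 0.9 0 0 0 0 0 0; 0.9 0 0 0 0 0 0; 0.9 0 0 0 0 0 0; 0.4 0 0 0 0 0 0; 0 0 0 0 0 0 0; 0 0 0 0 0 0 0; 0 0 0 0 0 0 0; 0 0 0 0 0 0 0; 0 0 0 0 0 0 0"

```text
time_s: 57.8
tcp_pos: [0.5422, 0.4121, 0.226]
ee_rot: [[0.015, 1.0, 0.0], [1.0, -0.015, 0.0], [0.0, 0.0, -1.0]]
wrist_force: [0.6, -0.4, 0.3]
gripper_width: 0.495
gripper_force: 0.0
```

```bash
python3 -c "
from h import *
o=both('u');tray(o)
for n in o:
    p,W,H,ok=o[n];x,y,z=W[...,0],W[...,1],W[...,2]
    m=ok&(z>.163)&(z<.175)&(y>.26)&(y<.36)&(x>.48)&(x<.6);print(n,'knob',m.sum(),rect(W[m]))
q=np.hstack([cv2.resize(o[n][0][a:a+80,b:b+100],None,fx=4,fy=4,interpolation=3) for n,a,b in(('top',160,125),('scene',185,350))])[:,:,::-1]
cv2.imwrite('pics/c7.png',q)
mv(540.5,313,147,86.5)"
```

```text
scene tray  grip (array([534.3, 149.4]), array([11.4, 24.7]), 3.2) 48
top tray  grip (array([531.5, 151.4]), array([28.5, 13.3]), 89.4) 44
scene knob 146 (array([541.8, 311.6]), array([58.9, 16.2]), 87.3)
top knob 96 (array([540.8, 313.8]), array([55.4, 13.9]), 87.0)
t 57.9 tcp [542.2 412.4 225.9] yaw 89.2 w 0.498 | now-frame units [-3.98 -0.01  3.16] final-frame units [-3.97  0.18  3.16] rotvec units [ 0.   -0.    0.33]
```

View pics/c7.png

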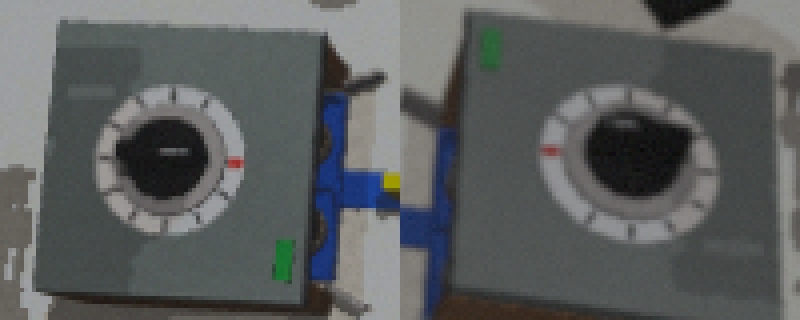

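The top crop has the white pointer line right of the bar's centre, towards the mouth and the red mark. The bar is at 87° against the chamber's 86.4°, and the fingers slipped when it met the stop, so the counter is at zero. The tray is still home. Now the scraper: travel and rotate.

Call:
jog_arm --plan "-0.5 -0.06 0 0 0 0 0; -0.98 -0.14 0 0 0 0 0; -0.98 -0.14 0 0 0 0 0; -0.98 -0.14 0 0 0 0 0; -0.98 -0.14 0 0 0 0 0; -0.98 -0.14 0 0 0 0 0; -0.98 -0.14 0 0 0 0 0; -0.98 -0.14 0 0 0 0 0; -0.98 -0.14 0 0 0 0 0; -0.98 -0.14 0 0 0 0 0"

```text
time_s: 58.9
tcp_pos: [0.505, 0.1785, 0.2259]
ee_rot: [[0.014, 1.0, 0.0], [1.0, -0.014, 0.0], [0.0, 0.0, -1.0]]
wrist_force: [-0.1, -0.5, -0.2]
gripper_width: 0.498
gripper_force: 0.0
```

Call:
jog_arm --plan "-0.98 -0.14 0 0 0 0 0; -0.98 -0.14 0 0 0 0 0; -0.98 -0.14 0 0 0 0 0; -0.98 -0.14 0 0 0 0 0; -0.98 -0.14 0 0 0 0 0; -0.98 -0.14 0 0 0 0 0; -0.98 -0.14 0 0 0 0 0; -0.98 -0.14 0 0 0 0 0; -0.98 -0.14 0 0 0 0 0; -0.98 -0.14 0 0 0 0 0"

```text
time_s: 59.9
tcp_pos: [0.4662, -0.0657, 0.2259]
ee_rot: [[0.014, 1.0, 0.0], [1.0, -0.014, 0.0], [0.0, 0.0, -1.0]]
wrist_force: [1.3, 0.4, -0.7]
gripper_width: 0.502
gripper_force: 0.0
```

Call:
jog_arm --plan "0 0 0 0 0 0.95 0; 0 0 0 0 0 0.95 0; 0 0 0 0 0 0.95 0; 0 0 0 0 0 0.95 0; 0 0 0 0 0 0.95 0; 0 0 0 0 0 0.95 0; 0 0 0 0 0 0.95 0; 0 0 0 0 0 0.95 0; 0 0 0 0 0 0.95 0; 0 0 0 0 0 0.95 0"

```text
time_s: 60.9
tcp_pos: [0.4665, -0.0647, 0.2258]
ee_rot: [[0.975, 0.222, 0.0], [0.222, -0.975, 0.0], [0.0, 0.0, -1.0]]
wrist_force: [0.4, -0.2, 0.1]
gripper_width: 0.504
gripper_force: 0.0
```

Call:
jog_arm --plan "0 0 0 0 0 0.95 0; 0 0 0 0 0 0.95 0; 0 0 0 0 0 0.95 0; 0 0 0 0 0 0.95 0; 0 0 0 0 0 0.95 0; 0 0 0 0 0 0.9 0; 0 0 0 0 0 0 0; 0 0 0 0 0 0 0; 0 0 0 0 0 0 0; 0 0 0 0 0 0 0"

```text
time_s: 61.9
tcp_pos: [0.4672, -0.0642, 0.2257]
ee_rot: [[0.848, -0.529, 0.0], [-0.529, -0.848, 0.0], [0.0, -0.0, -1.0]]
wrist_force: [-0.3, -0.7, 0.1]
gripper_width: 0.496
gripper_force: 0.0
```

```bash
cat >> h.py <<'E'
def scraper(o):
    for n in o:
        p,W,H,ok=o[n];x,y,z=W[...,0],W[...,1],W[...,2];h,s,v=[H[...,i].astype(int) for i in range(3)]
        ws=ok&(y<-.08)&(y>-.48)&(x>.35)&(x<.65)
        m=ws&(h<20)&(s>165)&(v>110)&(z>.024)&(z<.1)
        P=W[m&(z>np.percentile(z[m],60)-.006)] if m.sum()>9 else None
        print(n,"orange",m.sum(),None if P is None else (rect(P),P.mean(0).round(4)))
def stand(o):
    for n in o:
        p,W,H,ok=o[n];x,y,z=W[...,0],W[...,1],W[...,2];h,s,v=[H[...,i].astype(int) for i in range(3)]
        q=ok&(y<-.2)&(y>-.45)&(x>.38)&(x<.61)
        m=q&(z>.0435)&(z<.055)&(v<90);print(n,"cheeks",m.sum(),rect(W[m]) if m.sum()>3 else'')
        m=q&(z>.0035)&(z<.012)&(h<25)&(s>90);print("  base",m.sum(),rect(W[m]) if m.sum()>3 else'')
E
python3 -c "
from h import *
o=both('v');scraper(o);stand(o);tray(o)
print(r.sense()['joints'].round(1))
mv(456,-166.5,60,-32)"
```

```text
scene orange 123 ((array([ 455.2, -166.7]), array([16.5, 73.4]), 56.9), array([ 0.4567, -0.1662,  0.0341]))
top orange 0 None
scene cheeks 342 (array([ 545.1, -379.4]), array([43.5, 87.1]), 55.8)
  base 687 (array([ 499.9, -347.2]), array([ 65. , 193.3]), 56.6)
top cheeks 250 (array([ 544.2, -376.6]), array([42.8, 83.6]), 54.8)
  base 748 (array([ 494.8, -345.1]), array([ 67.8, 195.5]), 55.9)
scene tray  grip (array([534.9, 149.2]), array([24.6, 13.3]), 88.9) 43
top tray  grip  0
[ 12.    5.7 -17.6  -0.  -66.7  46. ]
t 62.0 tcp [467.2 -64.2 225.6] yaw -32.0 w 0.499 | now-frame units [1.79 3.71 6.63] final-frame units [1.79 3.71 6.63] rotvec units [0. 0. 0.]
```

Call:
jog_arm --plan "0.36 0.74 0.5 0 0 0 0; 0.36 0.74 0.6 0 0 0 0; 0.36 0.74 0.6 0 0 0 0; 0.36 0.74 0.6 0 0 0 0; 0.35 0.75 0.6 0 0 0 0; 0 0 0.9 0 0 0 0; 0 0 0.9 0 0 0 0; 0 0 0.9 0 0 0 0; 0 0 0.9 0 0 0 0; 0 0 0 0 0 0 0"

```text
time_s: 63.0
tcp_pos: [0.4536, -0.1663, 0.0605]
ee_rot: [[0.848, -0.53, -0.007], [-0.53, -0.848, 0.001], [-0.006, 0.003, -1.0]]
wrist_force: [0.0, 0.4, 0.2]
gripper_width: 0.502
gripper_force: 0.0
```

```bash
python3 -c "
from h import *
o=both('w');scraper(o)
mv(456,-166.5,9,-32)"
```

```text
scene orange 91 ((array([ 466.1, -174. ]), array([16.9, 48.6]), 56.2), array([ 0.4668, -0.1736,  0.0339]))
top orange 18 ((array([ 427.4, -153.8]), array([12.7, 25.3]), 88.5), array([ 0.4297, -0.153 ,  0.0343]))
t 63.1 tcp [ 456.4 -166.6   63.4] yaw -32.0 w 0.498 | now-frame units [-0.02  0.    2.18] final-frame units [-0.02  0.    2.18] rotvec units [0. 0. 0.]
```

Call:
jog_arm --plan "0 0 0.7 0 0 0 0; 0 0 0.7 0 0 0 0; 0 0 0.45 0 0 0 0; 0 0 0.2 0 0 0 0; 0 0 0.1 0 0 0 0; 0 0 0 0 0 0 0; 0 0 0 0 0 0 1; 0 0 0 0 0 0 1; 0 0 0 0 0 0 1; 0 0 0 0 0 0 1"

```text
time_s: 64.1
tcp_pos: [0.4561, -0.1667, 0.0097]
ee_rot: [[0.848, -0.53, 0.0], [-0.53, -0.848, -0.0], [0.0, 0.0, -1.0]]
wrist_force: [-1.3, -0.9, 1.6]
gripper_width: 0.232
gripper_force: 30.1
```

Call:
jog_arm --plan "0 0 0 0 0 0 1; 0 0 0 0 0 0 1; 0 0 0 0 0 0 1; 0 0 0 0 0 0 1; 0 0 0 0 0 0 1; 0 0 -0.2 0 0 0 1; 0 0 -0.6 0 0 0 1; 0 0 -0.6 0 0 0 1; 0 0 -0.6 0 0 0 1; 0 0 -0.4 0 0 0 1"

```text
time_s: 65.1
tcp_pos: [0.4564, -0.1665, 0.0703]
ee_rot: [[0.848, -0.53, 0.001], [-0.53, -0.848, -0.0], [0.001, -0.001, -1.0]]
wrist_force: [0.3, 0.3, 0.2]
gripper_width: 0.002
gripper_force: 0.0
```

```bash
python3 -c "
from h import *
s=r.sense();print(s['gripper_force'],s['moment'].round(2))
mv(450,-313,65,-33.7)"
```

```text
0.0 [-0.04  0.12 -0.04]
t 65.1 tcp [ 456.4 -166.5   70.3] yaw -32.0 w 0.002 | now-frame units [2.89 5.1  0.21] final-frame units [3.04 5.02 0.21] rotvec units [-0.   -0.01  0.21]
```

The grip slipped after closing. I'll look at the state before retrying.

Call:
jog_arm --plan "0 0 -0.9 0 0 0 0; 0 0 -0.9 0 0 0 0; 0 -0.9 -0.5 0 0 0 0; 0 -0.9 0 0 0 0 0; 0 -0.9 0 0 0 0 0; 0 -0.9 0 0 0 0 0; 0 0 0 0 0 0 0; 0 0 0 0 0 0 0; 0 0 0 0 0 0 0; 0 0 0 0 0 0 0"

```text
time_s: 66.1
tcp_pos: [0.5032, -0.0909, 0.1268]
ee_rot: [[0.847, -0.531, -0.0], [-0.531, -0.847, 0.0], [-0.0, 0.0, -1.0]]
wrist_force: [0.3, -0.8, 0.4]
gripper_width: 0.502
gripper_force: 0.0
```

```bash
python3 -c "
from h import *
o=both('x');scraper(o)
q=np.hstack([cv2.resize(o[n][0][a:a+100,b:b+130],None,fx=3,fy=3,interpolation=3) for n,a,b in(('top',170,280),('scene',150,130))])[:,:,::-1]
cv2.imwrite('pics/c8.png',q)
mv(456,-166.5,60,-32)"
```

```text
scene orange 132 ((array([ 455.7, -166.3]), array([17.6, 73.9]), 54.5), array([ 0.4575, -0.1667,  0.0345]))
top orange 63 ((array([ 431.4, -151.3]), array([19. , 32.5]), 55.3), array([ 0.4309, -0.1511,  0.0345]))
t 66.2 tcp [503.4 -90.8 126.9] yaw -32.1 w 0.501 | now-frame units [0.   3.57 2.68] final-frame units [-0.    3.57  2.68] rotvec units [ 0.    0.   -0.01]
```

View pics/c8.png

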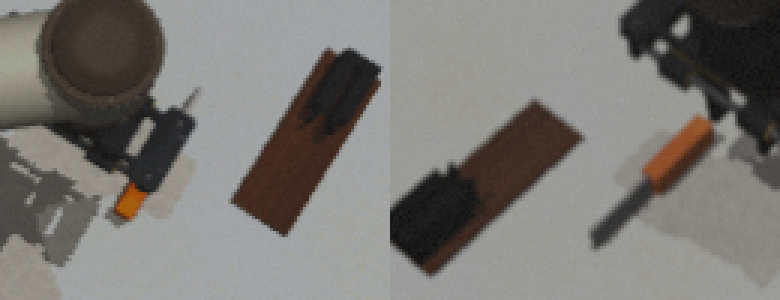

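The scraper still stands at the same spot, about (680,155) in the right crop. I'll retry lower and lift slowly.

Call:
jog_arm --plan "0 0.9 0.6 0 0 0 0; 0 0.9 0.6 0 0 0 0; 0 0.9 0.6 0 0 0 0; 0 0.87 0.6 0 0 0 0; 0 0 0.7 0 0 0 0; 0 0 0.7 0 0 0 0; 0 0 0.6 0 0 0 0; 0 0 0.3 0 0 0 0; 0 0 0 0 0 0 0; 0 0 0 0 0 0 0"

```text
time_s: 67.2
tcp_pos: [0.4569, -0.1661, 0.0099]
ee_rot: [[0.848, -0.53, 0.001], [-0.53, -0.848, -0.0], [0.001, -0.0, -1.0]]
wrist_force: [0.5, 0.3, 0.4]
gripper_width: 0.499
gripper_force: 0.0
```

```bash
python3 -c "
from h import *
mv(456,-166.5,5.5,-32)"
```

```text
t 67.2 tcp [ 456.9 -166.1    9.9] yaw -32.0 w 0.499 | now-frame units [-0.02  0.03  0.17] final-frame units [-0.02  0.03  0.17] rotvec units [-0.   -0.01 -0.  ]
```

Call:
jog_arm --plan "0 0 0.16 0 0 0 0; 0 0 0 0 0 0 0; 0 0 0 0 0 0 1; 0 0 0 0 0 0 1; 0 0 0 0 0 0 1; 0 0 0 0 0 0 1; 0 0 0 0 0 0 1; 0 0 0 0 0 0 1; 0 0 0 0 0 0 1; 0 0 0 0 0 0 1"

```text
time_s: 68.2
tcp_pos: [0.4564, -0.166, 0.0055]
ee_rot: [[0.848, -0.53, -0.0], [-0.53, -0.848, -0.0], [-0.0, 0.0, -1.0]]
wrist_force: [-0.1, -0.1, 1.9]
gripper_width: 0.249
gripper_force: 29.9
```

Call:
jog_arm --plan "0 0 -0.1 0 0 0 1; 0 0 -0.2 0 0 0 1; 0 0 -0.3 0 0 0 1; 0 0 -0.3 0 0 0 1; 0 0 -0.3 0 0 0 1; 0 0 -0.3 0 0 0 1; 0 0 -0.3 0 0 0 1; 0 0 -0.2 0 0 0 1; 0 0 -0.1 0 0 0 1; 0 0 0 0 0 0 1"

```text
time_s: 69.2
tcp_pos: [0.4566, -0.1659, 0.0582]
ee_rot: [[0.848, -0.53, 0.001], [-0.53, -0.848, 0.0], [0.001, -0.0, -1.0]]
wrist_force: [0.0, 0.5, -2.1]
gripper_width: 0.244
gripper_force: 29.8
```

```bash
python3 -c "
from h import *
s=r.sense();print(s['gripper_force'],s['moment'].round(2))
o=both('y');scraper(o)
a=np.radians(-33.7);S=np.array([496,-345.4]);u=np.array([np.cos(a),np.sin(a)])
# TCP target: scraper origin at stand x=-62; TCP is at scraper x=-35
t=S+u*(-62-35);print(t)
mv(*t,55,-33.7)"
```

```text
29.802442118525505 [-0.02  0.18 -0.01]
scene orange 55 ((array([ 476.6, -176.3]), array([15.2, 28.9]), 55.9), array([ 0.4775, -0.1767,  0.0876]))
top orange 0 None
[ 415.30045015 -291.58009054]
t 69.3 tcp [ 456.2 -165.9   57.7] yaw -32.0 w 0.245 | now-frame units [1.28 5.13 0.11] final-frame units [1.43 5.09 0.11] rotvec units [0.   0.   0.21]
```

Call:
jog_arm --plan "0 0 -0.4 0 0 0.1 1; 0 0 -0.4 0 0 0.11 1; 0.05 0.3 0 0 0 0 1; 0.15 0.6 0 0 0 0 1; 0.15 0.7 0 0 0 0 1; 0.15 0.7 0 0 0 0 1; 0.15 0.7 0 0 0 0 1; 0.15 0.7 0 0 0 0 1; 0.15 0.7 0 0 0 0 1; 0.1 0.5 0 0 0 0 1"

```text
time_s: 70.3
tcp_pos: [0.4096, -0.2835, 0.078]
ee_rot: [[0.831, -0.556, 0.0], [-0.556, -0.831, -0.0], [0.0, -0.0, -1.0]]
wrist_force: [-0.2, 0.6, -2.0]
gripper_width: 0.246
gripper_force: 29.8
```

Call:
jog_arm --plan "0.06 0.19 0 0 0 0 1; 0 0 0 0 0 0 1; 0 0 0 0 0 0 1; 0 0 0 0 0 0 1; 0 0 0 0 0 0 1; 0 0 0 0 0 0 1; 0 0 0 0 0 0 1; 0 0 0 0 0 0 1; 0 0 0 0 0 0 1; 0 0 0 0 0 0 1"

```text
time_s: 71.3
tcp_pos: [0.4089, -0.2872, 0.0779]
ee_rot: [[0.832, -0.555, -0.0], [-0.555, -0.832, 0.0], [-0.0, -0.0, -1.0]]
wrist_force: [0.9, 0.6, -1.5]
gripper_width: 0.242
gripper_force: 29.8
```

```bash
python3 -c "
from h import *
o=both('z');stand(o);tray(o)
s=r.sense();print(s['gripper_force'])
a=np.radians(-33.7);S=np.array([496,-345.4]);u=np.array([np.cos(a),np.sin(a)]);v=np.array([-u[1],u[0]])
print('tcp in stand',(s['tcp_pos'][:2]*1000-S)@np.c_[u,v])
for n in o:
    p,W,H,ok=o[n];h,ss,vv=[H[...,i].astype(int) for i in range(3)]
    Q=np.stack([(W[...,:2]*1000-S)@u,(W[...,:2]*1000-S)@v],-1);z=W[...,2]*1000
    m=ok&(abs(Q[...,1])<30)&(Q[...,0]>-70)&(Q[...,0]<12)&(z>92)&(z<120)&(ss<120)
    print(n,'blade',m.sum())
    for lo in range(-70,12,12):
        k=m&(Q[...,0]>=lo)&(Q[...,0]<lo+12)
        if k.sum()>2:print(lo,k.sum(),np.median(Q[k],0).round(1),np.median(z[k]).round(1))
    m=ok&(abs(Q[...,1])<36)&(Q[...,0]>28)&(Q[...,0]<90)&(z>42)&(z<56)
    print(' cheek v',np.percentile(Q[m][:,1],[1,50,99]).round(1), 'gap hist',np.histogram(Q[m][:,1],np.arange(-27,28,3))[0])
q=np.hstack([cv2.resize(o[n][0][a:a+100,b:b+130],None,fx=3,fy=3,interpolation=3) for n,a,b in(('top',170,310),('scene',160,105))])[:,:,::-1]
cv2.imwrite('pics/c9.png',q)
"
```

```text
scene cheeks 346 (array([ 544.3, -380.2]), array([43.1, 87. ]), 55.9)
  base 685 (array([ 499.2, -347.3]), array([ 64.8, 194.5]), 56.0)
top cheeks 250 (array([ 544.3, -377.5]), array([42.3, 83.9]), 56.1)
  base 125 (array([ 489. , -341.7]), array([ 66.6, 209.2]), 56.1)
scene tray  grip (array([534.7, 149.6]), array([24.6, 11.5]), 85.7) 48
top tray  grip (array([531.9, 151.2]), array([28. , 13.1]), 88.6) 43
29.802647286560386
tcp in stand [-104.71487083    0.12162509]
scene blade 106
-70 15 [-64.   -0.3] 103.7
-58 16 [-52.6   1.2] 102.4
-46 17 [-40.8   0.6] 104.3
-34 12 [-28.8   1. ] 102.8
-22 15 [-15.4   0.9] 104.9
-10 14 [-4.   0.7] 98.9
2 17 [7.2 0.4] 104.3
 cheek v [-23.4  -4.2  19.3] gap hist [ 2 22 11 24 22 23 33  8  1 10 22 26 14 22 33 15  0  0]
top blade 6
2 4 [6.2 2.1] 107.8
 cheek v [-20.4   5.2  21. ] gap hist [ 0  2 11 18 18 17 20 13  0  0  7 23 18 17 19 19  2  0]
```

View pics/c9.png

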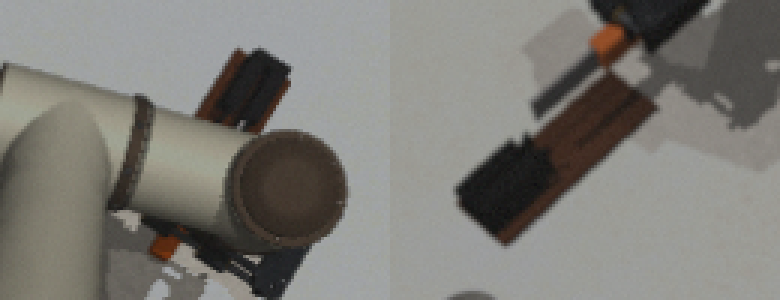

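The scraper is held level and in line with the slot. Both cameras put the blade about 1.8 mm to one side, so I'll correct, then lower in front of the slot.

Call:
jog_arm --plan "0 0.07 0.3 0 0 0 1; 0 0 0.5 0 0 0 1; 0 0 0.5 0 0 0 1; 0 0 0.5 0 0 0 1; 0 0 0.4 0 0 0 1; 0 0 0.2 0 0 0 1; 0 0 0.1 0 0 0 1; 0 0 0.06 0 0 0 1; 0 0 0 0 0 0 1; 0 0 0 0 0 0 1"

```text
time_s: 72.4
tcp_pos: [0.4084, -0.2888, 0.0143]
ee_rot: [[0.832, -0.555, 0.001], [-0.555, -0.832, -0.0], [0.001, -0.0, -1.0]]
wrist_force: [-0.3, 0.4, -2.1]
gripper_width: 0.249
gripper_force: 29.8
```

Call:
jog_arm --plan "0.1 0 0 0 0 0 1; 0.15 0 0 0 0 0 1; 0.15 0 0 0 0 0 1; 0.15 0 0 0 0 0 1; 0.15 0 0 0 0 0 1; 0.15 0 0 0 0 0 1; 0.15 0 0 0 0 0 1; 0.1 0 0 0 0 0 1; 0 0 0 0 0 0 1; 0 0 0 0 0 0 1"

```text
time_s: 73.4
tcp_pos: [0.4311, -0.3039, 0.0139]
ee_rot: [[0.832, -0.555, 0.0], [-0.555, -0.832, -0.0], [0.0, -0.0, -1.0]]
wrist_force: [0.4, 0.7, -1.7]
gripper_width: 0.248
gripper_force: 29.8
```

```bash
cat > st.py <<'E'
from h import *
a=np.radians(-33.7);S=np.array([496,-345.4]);u=np.array([np.cos(a),np.sin(a)]);v=np.array([-u[1],u[0]])
s=r.sense();f=s['wrist_force'];print('t',s['time_s'],'tcp in stand',((s['tcp_pos'][:2]*1000-S)@np.c_[u,v]).round(1),'F along/across/z',f[:2]@u,f[:2]@v,f[2],'M',s['moment'].round(2),'z',s['tcp_pos'][2],'yaw',np.degrees(np.arctan2(s['ee_rot'][1,0],s['ee_rot'][0,0])),s['gripper_width'],s['gripper_force'])
E
python3 st.py
```

```text
t 73.4 tcp in stand [-77.   -1.5] F along/across/z -0.09370066990505341 0.8060583560608795 -1.7465873956484022 M [0.05 0.03 0.07] z 0.013898095341560161 yaw -33.69291765643032 0.2476621305038567 29.769063584972173
```

Call:
jog_arm --plan "0.1 0 0 0 0 0 1; 0.2 0 0 0 0 0 1; 0.25 0 0 0 0 0 1; 0.25 0 0 0 0 0 1; 0.25 0 0 0 0 0 1; 0.25 0 0 0 0 0 1; 0.25 0 0 0 0 0 1; 0.15 0 0 0 0 0 1; 0.1 0 0 0 0 0 1; 0 0 0 0 0 0 1"

```text
time_s: 74.4
tcp_pos: [0.4687, -0.3291, 0.0139]
ee_rot: [[0.832, -0.555, 0.0], [-0.555, -0.832, -0.0], [0.001, -0.0, -1.0]]
wrist_force: [-1.0, -0.4, -1.8]
gripper_width: 0.246
gripper_force: 29.8
```

```bash
python3 st.py
```

```text
t 74.4 tcp in stand [-31.8  -1.5] F along/across/z -0.5775340163477571 -0.8627635015829848 -1.7903024453862293 M [ 0.05 -0.02  0.02] z 0.013851970071973335 yaw -33.69440145479739 0.2461720786489598 29.77194767910987
```

Call:
jog_arm --plan "0.06 0 0 0 0 0 1; 0.06 0 0 0 0 0 1; 0.06 0 0.02 0 0 0 1; 0.04 0 0.02 0 0 0 1; 0.04 0 0.02 0 0 0 1; 0.04 0 0.02 0 0 0 1; 0 0 0 0 0 0 1; 0 0 0 0 0 0 1; 0 0 0 0 0 0 1; 0 0 0 0 0 0 1"

```text
time_s: 75.4
tcp_pos: [0.4739, -0.3327, 0.0117]
ee_rot: [[0.832, -0.555, -0.001], [-0.555, -0.832, 0.001], [-0.001, 0.0, -1.0]]
wrist_force: [-1.5, 1.4, -0.7]
gripper_width: 0.247
gripper_force: 29.8
```

```bash
python3 st.py
```

```text
t 75.4 tcp in stand [-25.4  -1.7] F along/across/z -2.041501607752671 0.29850146707910885 -0.7116324002522568 M [0.68 0.73 0.01] z 0.01170860176496781 yaw -33.70763115754614 0.24693764283961264 29.785665061790496
```

Call:
jog_arm --plan "0 0 0.03 0 0 0 1; 0 0 0.02 0 0 0 1; 0.03 0 0 0 0 0 1; 0.03 0 0 0 0 0 1; 0.03 0 0 0 0 0 1; 0 0 0 0 0 0 1; 0 0 0 0 0 0 1; 0 0 0 0 0 0 1; 0 0 0 0 0 0 1; 0 0 0 0 0 0 1"

```text
time_s: 76.4
tcp_pos: [0.4738, -0.3328, 0.0115]
ee_rot: [[0.832, -0.555, -0.005], [-0.555, -0.832, 0.003], [-0.006, 0.001, -1.0]]
wrist_force: [-7.1, 7.6, 9.8]
gripper_width: 0.25
gripper_force: 29.9
```

```bash
python3 st.py
```

```text
t 76.4 tcp in stand [-25.5  -1.9] F along/across/z -10.07068291720343 2.3823818718905905 9.833997167432218 M [ 2.33  2.19 -0.02] z 0.011459870863028389 yaw -33.70908256613234 0.25015665068054616 29.859711283352226
```

It is pressed 10 N against the stop and 10 N on the base. I'll release, retreat and verify.

Call:
jog_arm --plan "0 0 0 0 0 0 0; 0 0 0 0 0 0 0; 0 0 0 0 0 0 0; 0 0 0 0 0 0 0; 0 0 0 0 0 0 0; 0 0 -0.3 0 0 0 0; 0 0 -0.8 0 0 0 0; 0 0 -0.9 0 0 0 0; 0 0 -0.9 0 0 0 0; 0 0 -0.9 0 0 0 0"

```text
time_s: 77.4
tcp_pos: [0.4765, -0.3344, 0.1071]
ee_rot: [[0.832, -0.555, 0.001], [-0.555, -0.832, -0.0], [0.001, -0.0, -1.0]]
wrist_force: [0.1, 0.1, -0.2]
gripper_width: 0.497
gripper_force: 0.0
```

Call:
jog_arm --plan "0 0 -0.9 0 0 0 0; 0 -0.7 -0.9 0 0 0 0; 0 -0.9 0 0 0 0 0; 0 -0.9 0 0 0 0 0; 0 -0.9 0 0 0 0 0; 0 -0.9 0 0 0 0 0; 0 -0.9 0 0 0 0 0; 0 -0.9 0 0 0 0 0; 0 0 0 0 0 0 0; 0 0 0 0 0 0 0"

```text
time_s: 78.4
tcp_pos: [0.5611, -0.2071, 0.1509]
ee_rot: [[0.832, -0.554, 0.0], [-0.554, -0.832, -0.0], [0.0, 0.0, -1.0]]
wrist_force: [-0.4, -0.1, 0.5]
gripper_width: 0.502
gripper_force: 0.0
```

```bash
cat > chk.py <<'E'
from h import *
o=both('fin');scraper(o);tray(o);stand(o)
a=np.radians(-33.7);S=np.array([496,-345.4]);u=np.array([np.cos(a),np.sin(a)]);v=np.array([-u[1],u[0]])
for n in o:
    p,W,H,ok=o[n];x,y,z=W[...,0],W[...,1],W[...,2];h,s,vv=[H[...,i].astype(int) for i in range(3)]
    m=ok&(z>.163)&(z<.175)&(y>.26)&(y<.36)&(x>.48)&(x<.6);print(n,'knob',m.sum(),rect(W[m]) if m.sum()>3 else'')
    Q=np.stack([(W[...,:2]*1000-S)@u,(W[...,:2]*1000-S)@v],-1)
    m=ok&(h<20)&(s>165)&(vv>110)&(z>.03)&(z<.05)&(abs(Q[...,1])<30)&(abs(Q[...,0])<110)
    if m.sum()>3:print('  handle in stand',np.percentile(Q[m],[1,99],axis=0).round(1),np.median(z[m]))
    m=ok&(h<20)&(s>90)&(z>.004)&(z<.012)&(abs(Q[...,1])<45)&(abs(Q[...,0])<130)
    if m.sum()>3:print('  base in stand',np.percentile(Q[m],[1,99],axis=0).round(1))
q=np.hstack([cv2.resize(o[n][0][a:a+100,b:b+130],None,fx=3,fy=3,interpolation=3) for n,a,b in(('top',170,310),('scene',160,105))])[:,:,::-1]
cv2.imwrite('pics/c10.png',q)
E
python3 chk.py
```

```text
scene orange 145 ((array([ 474.7, -333.1]), array([19.6, 81.3]), 57.2), array([ 0.4748, -0.3331,  0.04  ]))
top orange 166 ((array([ 469.3, -329.7]), array([20.7, 79.5]), 56.2), array([ 0.4694, -0.3293,  0.0403]))
scene tray  grip (array([533.8, 149.4]), array([24.8, 11.9]), 89.6) 49
top tray  grip (array([531.4, 151.2]), array([28.2, 12.3]), 87.5) 43
scene cheeks 344 (array([ 545.7, -380. ]), array([43.8, 85.8]), 54.6)
  base 358 (array([ 505. , -352.9]), array([ 67.1, 179.8]), 56.4)
top cheeks 245 (array([ 544.3, -377.4]), array([41.9, 82.5]), 56.0)
  base 498 (array([ 494.7, -345.2]), array([ 67.3, 195.6]), 55.6)
scene knob 148 (array([542. , 311.9]), array([57.5, 16. ]), 88.5)
  handle in stand [[-63.9 -10.7]
 [ 10.3   8. ]] 0.04004261637488904
  base in stand [[-72.8  -8.6]
 [ 98.1  31.5]]
top knob 93 (array([539.8, 313.4]), array([54.5, 14.3]), 88.9)
  handle in stand [[-70.2 -11.9]
 [  8.8   8.5]] 0.04038616992156485
  base in stand [[-97.7 -33.6]
 [ 89.6  33.1]]
```

View pics/c10.png

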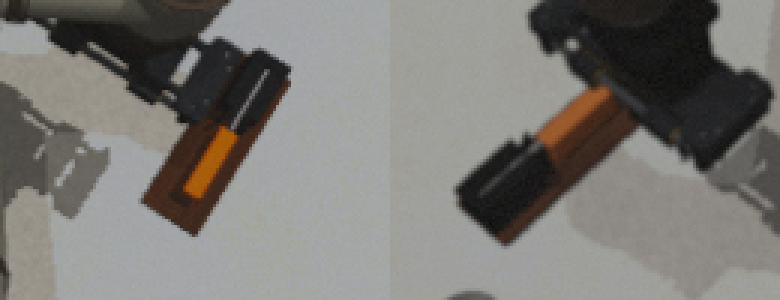

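The blade is in the slot and the handle lies on the base (top at 40 mm = 34 + 6, end at stand x ≈ -71). One last check of the knob angle and the other objects before handing in.

```bash
python3 - <<'E'
from h import *
A={'scene':[], 'top':[]}
for k in range(4):
    o=both()
    for n in o:
        p,W,H,ok=o[n];x,y,z=W[...,0],W[...,1],W[...,2];h,s,v=[H[...,i].astype(int) for i in range(3)]
        g=lambda m:np.linalg.svd((W[m]-W[m].mean(0))[:,:2],full_matrices=False)[2][0]
        d=g(ok&(z>.164)&(z<.176)&(y>.26)&(y<.36)&(x>.48)&(x<.6))
        q=W[ok&(z>.12)&(z<.132)&(y>.18)&(y<.43)&(x>.4)&(x<.66)]
        red=ok&((h<6)|(h>174))&(s>120)&(y>.2)&(y<.3)&(z>.115)&(x>.48)&(x<.6)
        A[n].append((np.degrees(np.arctan2(d[1],d[0]))%180,rect(q)[2],*(W[red].mean(0)[:2]*1000 if red.sum() else (0,0))))
    if k==0:
        for n in o:
            p,W,H,ok=o[n]; x,y,z=W[...,0],W[...,1],W[...,2];h,s,v=[H[...,i].astype(int) for i in range(3)]
            m=ok&(z>.06)&(z<.095)&(v<90)&(y<.3)&(y>-.3)&(x>.4)&(x<.72);print(n,'dark leftovers',m.sum())
for n in A:print(n,np.mean(A[n],0).round(2))
E
```

```text
scene dark leftovers 277
top dark leftovers 105
scene [ 86.55  86.25 538.51 263.23]
top [ 88.21  86.68 537.08 266.41]
```

```bash
python3 -c "
from station import r
print(r.finish_job())"
```

```text
the job is handed in; nothing more can be done
None
```

I handed the job in at about 79 s: the four bottles present were set upright in the tray, the tray was pushed home against the back wall, the counter was then turned to within about 1° of its zero stop, and the scraper is fully home in the stand. My grip slipped twice on the knob and once on the scraper before it was done, and no verdict came back on hand-in.

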